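# Empty the grinding-media totes into the charge pan, heft them, stack them to dry

## Robot

A 6-joint arm with a two-finger parallel gripper is mounted at the origin on the work surface. World frame = base frame: x ahead of the robot, y to its left, z up, the work surface at z = 0. Lengths are in m, angles in rad, forces in N, time in s.
With the tool pointing down it reaches from about 0.2 to 0.875 m from the base axis. Payload 3.4 kg.
Tool frame: the origin (TCP) lies on the centre line of the jaws, within the pads' length; the fingertips stand bot.tcp_to_tips ahead of it and the grasp point (between the pads) lies 5 mm behind it (bot.tcp_to_tips is the distance from the TCP to the fingertips, in m); z points along the fingers, y is the direction in which the jaws open and shut (so a half turn about z gives the same grasp; the last joint's range is limited). The gripper opens to 94 mm and grips with 3 to 60 N. Pads are 16 mm wide; open, the fingers measure 119 mm over their backs; the gripper's body (75 mm by 177 mm) begins 78 mm behind the grasp point.
Start: joints at [-0.121, 0.276, 1.505, -0, 1.361, -0.121], TCP at [0.575, -0, 0.219] pointing down, gripper open.
Joint ranges: [-2.89, 2.89], [-0.75, 2.08], [0.22, 2.7], [-1.18, 4.32], [0.11, 2.71], [-2.7, 2.7]. Speed limits (rad/s): [2.57, 2.57, 3.14, 3.14, 3.14, 3.14].

## Interface

Orientations are given as a unit quaternion [x, y, z, w].
In Python, from workcell import status, imaging, bot gives the robot as it stands.
- The arm moves only by the tool apply_moves, never from a script. Its argument "steps" is a list of rows, each an object of numbers: "tx", "ty", "tz": the shift along the world's x, y, z in cm; "rx", "ry", "rz": the turn, a rotation vector about the world's x, y, z in degrees. A call has 1 to 20 rows; each row is the pose to reach, as a shift and turn from the pose commanded when the call began; what a row does not reach only later rows make up. A row lasts 1/12 s, in which the tool goes at most 41.7 mm and 7.16 degrees, less where a joint would pass 70% of its speed; a pose out of reach is approached as far as the arm can. A call with a gripper value outside its range is refused whole. "gripper" is the finger opening in cm, from 0 to 9.4, set as the call begins (left out, the last holds). The fingers move at their own pace and stop on an object; "force" is the grip in N (left out, the last holds). Time passes only in rows, so rows that repeat a pose let the fingers close. It gives the time, the measured TCP pose, the force and the opening at its end, in the units of the state.
- status.get_obs(): the state, without advancing time (a new reading comes with each control period).
- imaging.read_camera(name): name is "scene" or "side" or "wrist"; returns a dict with "frame" (420x560x3 uint8, blue, green, red), "range_z" (420x560 float32, m along the optical axis (not along the pixel's ray), 0 where there is no reading), "fx", "fy", "cx", "cy" (pixels), "eye" and "rotation" of the camera in the world; the wrist camera has in their place "tool_from_camera" (4x4, takes a point from camera to tool coordinates, whose origin is the TCP and whose axes are the flange's). Camera axes: x right, y down, z forward; pixel columns grow to the right and rows downward; lengths in m; the calibration is good to about 2 mm. A picture is of the moment at which its call begins: read the wrist's pose just before it.
- bot.job_done(): hands the job in, once; it reports no verdict.
The state is a dict: "t": time; "joint_positions": joint angles; "joint_vel": joint speeds; "joint_torque": joint torques, N m; "eef_pos": TCP position; "tool_rot": TCP orientation; "force": force on the tool from outside, world axes, zero at the start; "torque": the same for the moment, N m; "width": opening from 0.0 (shut) to 1.0 (fully open).
Only numpy, scipy, OpenCV 4.12 (cv2) and the standard library are available. Lean on these libraries where they do the work, as an engineer would, in place of code of your own. Each camera call takes 0.05 s, during which the arm holds its last target.

## Task

Empty the two loaded totes into the steel pan on the platform scale one at a time, each stacked away before you take the next: tip its white grinding cylinders into the pan, then hold the tote level and still in the air for a second, clear of everything, and judge by its weight whether any are left; if so tip it again, and let go of it on the stack only when it is empty. Build these totes, and any loose ones that were empty from the start, into one upright stack on the tote that stands on the drying stand, each turned to face opposite to the one beneath, so that they stack with air between them instead of nesting. Leave the jars, lids, tin and spoon where they are.

Things in the scene. Friction and masses are not known exactly. Their poses are not given: they have to be found in the camera images.
- base_tote: an empty tote like tote_a, fixed to a 190 x 120 mm drying stand; origin under its floor, 20 mm above the bench; +x its front. On a tote of the SAME facing another nests (feet drop in the notches, 22 mm up). Turned half a turn, origins in line, its feet stand on the rim: it stacks, 51 mm up, its bottom 5 mm inside the rim, about 3.5 mm play each way, held by small 4 mm rim stops.
- pan_floor (a point): centre of the inner floor, 34 mm above the bench, of the fixed stainless pan on the platform scale. The pan is open on top, 172 mm (its x) by 232 mm (its y) inside, its rim 61 mm above this point; the scale under it is 210 x 270 mm; its indicator box (75 mm tall, 160 mm wide) stands behind the pan, 120 to 170 mm along +x.
- charge_pan: the pan and scale as one fixed thing; origin on the bench under the middle of the pan, axes as pan_floor.
- tote_a: loose grey plastic tote, open on top, 145 long, 63 wide over the rim, 56 mm tall, 0.13 to 0.15 kg empty; starts with 2 to 4 cylinders. Origin under the middle of its floor; +x its front (pouring end), z up. Floor 110 x 48 mm, 8 mm thick, x -55 to 55; walls 3 mm. Sides lean out 7.6 deg; the front leans out 25 deg, its rim at x 81; rear rim at x -64. Friction with cylinders about 0.5 to 0.7.
- tote_b: as tote_a; also starts with 2 to 4 cylinders. Each side rim has two notches 18 mm wide, 30 mm deep (x 27 to 45 and -23 to -5); the side walls between them (x -5 to 27) are whole and can be gripped across, 57 to 63 mm wide in the upper half. Two feet stick out low on each side (at x 36 and -14, 12 mm long, z 5 to 8, 68 mm over them).
- tote_c: as tote_a, but empty from the start, and absent in some runs.
- tote_d: as tote_c: a tote like tote_a, empty from the start, and absent in some runs.
- media_a1: white ceramic grinding cylinder, 23 mm across and 30 mm tall, 69 to 82 g, standing in tote_a at the start; origin: centre of one flat end, z along its axis. Absent in some runs.
- media_a2: white ceramic grinding cylinder, 23 mm across and 30 mm tall, 69 to 82 g, standing in tote_a at the start; origin: centre of one flat end, z along its axis. Absent in some runs.
- media_a3: white ceramic grinding cylinder, 23 mm across and 30 mm tall, 69 to 82 g, standing in tote_a at the start; origin: centre of one flat end, z along its axis. Absent in some runs.
- media_a4: white ceramic grinding cylinder, 23 mm across and 30 mm tall, 69 to 82 g, standing in tote_a at the start; origin: centre of one flat end, z along its axis. Absent in some runs.
- media_b1: white ceramic grinding cylinder, 23 mm across and 30 mm tall, 69 to 82 g, standing in tote_b at the start; origin: centre of one flat end, z along its axis. Absent in some runs.
- media_b2: white ceramic grinding cylinder, 23 mm across and 30 mm tall, 69 to 82 g, standing in tote_b at the start; origin: centre of one flat end, z along its axis. Absent in some runs.
- media_b3: white ceramic grinding cylinder, 23 mm across and 30 mm tall, 69 to 82 g, standing in tote_b at the start; origin: centre of one flat end, z along its axis. Absent in some runs.
- media_b4: white ceramic grinding cylinder, 23 mm across and 30 mm tall, 69 to 82 g, standing in tote_b at the start; origin: centre of one flat end, z along its axis. Absent in some runs.
- sample_jar: bystander, loose, not part of the job: white sample jar with a metal lid, 72 mm across, 95 mm tall; origin under its middle.
- small_jar: bystander, loose, not part of the job: small white jar with a black lid, 56 mm across, 70 mm tall; origin under its middle.
- jar_lids: bystander, loose, not part of the job: pile of three metal jar lids, 72 mm across, 36 mm tall; origin under its middle.
- tin: bystander, loose, not part of the job: flat-lidded steel sample tin, 75 mm across, 60 mm tall; origin under its middle.
- spoon: bystander, loose, not part of the job: steel measuring spoon, 170 mm long, lying; origin near its middle.

How it is judged:
On the way, in this order (a step that is already met when the one before it is completed fails the run):
1. one loaded tote, all its cylinders now in the pan, is held level and still in the air (for half a second) (((height (world z) of tote_a above 0.05 m and angle between tote_a's own z axis and vertical below 0.35 rad and linear speed of tote_a below 0.05 m/s and angular speed of tote_a below 0.4 rad/s and contact force between tote_a and the fingers above 0.3 N and contact force between tote_a and charge_pan below 0.1 N and contact force between tote_a and base_tote below 0.1 N and (x of media_a1 in the frame of pan_floor between -0.094 and 0.094 m and y of media_a1 in the frame of pan_floor between -0.124 and 0.124 m and z of media_a1 in the frame of pan_floor between -0.01 and 0.075 m) and (x of media_a2 in the frame of pan_floor between -0.094 and 0.094 m and y of media_a2 in the frame of pan_floor between -0.124 and 0.124 m and z of media_a2 in the frame of pan_floor between -0.01 and 0.075 m) and (x of media_a3 in the frame of pan_floor between -0.094 and 0.094 m and y of media_a3 in the frame of pan_floor between -0.124 and 0.124 m and z of media_a3 in the frame of pan_floor between -0.01 and 0.075 m) and (x of media_a4 in the frame of pan_floor between -0.094 and 0.094 m and y of media_a4 in the frame of pan_floor between -0.124 and 0.124 m and z of media_a4 in the frame of pan_floor between -0.01 and 0.075 m) and contact force between tote_a and tote_b below 0.1 N and contact force between tote_a and tote_c below 0.1 N and contact force between tote_a and tote_d below 0.1 N) or (height (world z) of tote_b above 0.05 m and angle between tote_b's own z axis and vertical below 0.35 rad and linear speed of tote_b below 0.05 m/s and angular speed of tote_b below 0.4 rad/s and contact force between tote_b and the fingers above 0.3 N and contact force between tote_b and charge_pan below 0.1 N and contact force between tote_b and base_tote below 0.1 N and (x of media_b1 in the frame of pan_floor between -0.094 and 0.094 m and y of media_b1 in the frame of pan_floor between -0.124 and 0.124 m and z of media_b1 in the frame of pan_floor between -0.01 and 0.075 m) and (x of media_b2 in the frame of pan_floor between -0.094 and 0.094 m and y of media_b2 in the frame of pan_floor between -0.124 and 0.124 m and z of media_b2 in the frame of pan_floor between -0.01 and 0.075 m) and (x of media_b3 in the frame of pan_floor between -0.094 and 0.094 m and y of media_b3 in the frame of pan_floor between -0.124 and 0.124 m and z of media_b3 in the frame of pan_floor between -0.01 and 0.075 m) and (x of media_b4 in the frame of pan_floor between -0.094 and 0.094 m and y of media_b4 in the frame of pan_floor between -0.124 and 0.124 m and z of media_b4 in the frame of pan_floor between -0.01 and 0.075 m) and contact force between tote_b and tote_a below 0.1 N and contact force between tote_b and tote_c below 0.1 N and contact force between tote_b and tote_d below 0.1 N))), for 0.5 s.
2. that tote stands on the stack, turned so that it does not nest (((horizontal distance between tote_a and base_tote below 0.012 m and angle between tote_a's own z axis and vertical below 0.09 rad and (z of tote_a in the frame of base_tote between 0.045 and 0.057 m or z of tote_a in the frame of base_tote between 0.096 and 0.108 m or z of tote_a in the frame of base_tote between 0.147 and 0.159 m or z of tote_a in the frame of base_tote between 0.198 and 0.21 m)) or (horizontal distance between tote_b and base_tote below 0.012 m and angle between tote_b's own z axis and vertical below 0.09 rad and (z of tote_b in the frame of base_tote between 0.045 and 0.057 m or z of tote_b in the frame of base_tote between 0.096 and 0.108 m or z of tote_b in the frame of base_tote between 0.147 and 0.159 m or z of tote_b in the frame of base_tote between 0.198 and 0.21 m)))), for 0.2 s.
3. the other loaded tote, all its cylinders now in the pan, is held level and still in the air ((((height (world z) of tote_a above 0.05 m and angle between tote_a's own z axis and vertical below 0.35 rad and linear speed of tote_a below 0.05 m/s and angular speed of tote_a below 0.4 rad/s and contact force between tote_a and the fingers above 0.3 N and contact force between tote_a and charge_pan below 0.1 N and contact force between tote_a and base_tote below 0.1 N and (x of media_a1 in the frame of pan_floor between -0.094 and 0.094 m and y of media_a1 in the frame of pan_floor between -0.124 and 0.124 m and z of media_a1 in the frame of pan_floor between -0.01 and 0.075 m) and (x of media_a2 in the frame of pan_floor between -0.094 and 0.094 m and y of media_a2 in the frame of pan_floor between -0.124 and 0.124 m and z of media_a2 in the frame of pan_floor between -0.01 and 0.075 m) and (x of media_a3 in the frame of pan_floor between -0.094 and 0.094 m and y of media_a3 in the frame of pan_floor between -0.124 and 0.124 m and z of media_a3 in the frame of pan_floor between -0.01 and 0.075 m) and (x of media_a4 in the frame of pan_floor between -0.094 and 0.094 m and y of media_a4 in the frame of pan_floor between -0.124 and 0.124 m and z of media_a4 in the frame of pan_floor between -0.01 and 0.075 m) and contact force between tote_a and tote_b below 0.1 N and contact force between tote_a and tote_c below 0.1 N and contact force between tote_a and tote_d below 0.1 N) and (horizontal distance between tote_b and base_tote below 0.012 m and angle between tote_b's own z axis and vertical below 0.09 rad and (z of tote_b in the frame of base_tote between 0.045 and 0.057 m or z of tote_b in the frame of base_tote between 0.096 and 0.108 m or z of tote_b in the frame of base_tote between 0.147 and 0.159 m or z of tote_b in the frame of base_tote between 0.198 and 0.21 m))) or ((height (world z) of tote_b above 0.05 m and angle between tote_b's own z axis and vertical below 0.35 rad and linear speed of tote_b below 0.05 m/s and angular speed of tote_b below 0.4 rad/s and contact force between tote_b and the fingers above 0.3 N and contact force between tote_b and charge_pan below 0.1 N and contact force between tote_b and base_tote below 0.1 N and (x of media_b1 in the frame of pan_floor between -0.094 and 0.094 m and y of media_b1 in the frame of pan_floor between -0.124 and 0.124 m and z of media_b1 in the frame of pan_floor between -0.01 and 0.075 m) and (x of media_b2 in the frame of pan_floor between -0.094 and 0.094 m and y of media_b2 in the frame of pan_floor between -0.124 and 0.124 m and z of media_b2 in the frame of pan_floor between -0.01 and 0.075 m) and (x of media_b3 in the frame of pan_floor between -0.094 and 0.094 m and y of media_b3 in the frame of pan_floor between -0.124 and 0.124 m and z of media_b3 in the frame of pan_floor between -0.01 and 0.075 m) and (x of media_b4 in the frame of pan_floor between -0.094 and 0.094 m and y of media_b4 in the frame of pan_floor between -0.124 and 0.124 m and z of media_b4 in the frame of pan_floor between -0.01 and 0.075 m) and contact force between tote_b and tote_a below 0.1 N and contact force between tote_b and tote_c below 0.1 N and contact force between tote_b and tote_d below 0.1 N) and (horizontal distance between tote_a and base_tote below 0.012 m and angle between tote_a's own z axis and vertical below 0.09 rad and (z of tote_a in the frame of base_tote between 0.045 and 0.057 m or z of tote_a in the frame of base_tote between 0.096 and 0.108 m or z of tote_a in the frame of base_tote between 0.147 and 0.159 m or z of tote_a in the frame of base_tote between 0.198 and 0.21 m))))), for 0.5 s.
At the end, for the whole second after the job is handed in: Every cylinder lies in the pan; every tote stands upright (within 5 deg) and at rest in the stack on the drying stand, within 12 mm of straight above the base tote, each 51 mm (within 6 mm) above the one beneath, not nested (x of media_a1 in the frame of pan_floor between -0.094 and 0.094 m and y of media_a1 in the frame of pan_floor between -0.124 and 0.124 m and z of media_a1 in the frame of pan_floor between -0.01 and 0.075 m and x of media_a2 in the frame of pan_floor between -0.094 and 0.094 m and y of media_a2 in the frame of pan_floor between -0.124 and 0.124 m and z of media_a2 in the frame of pan_floor between -0.01 and 0.075 m and x of media_a3 in the frame of pan_floor between -0.094 and 0.094 m and y of media_a3 in the frame of pan_floor between -0.124 and 0.124 m and z of media_a3 in the frame of pan_floor between -0.01 and 0.075 m and x of media_a4 in the frame of pan_floor between -0.094 and 0.094 m and y of media_a4 in the frame of pan_floor between -0.124 and 0.124 m and z of media_a4 in the frame of pan_floor between -0.01 and 0.075 m and x of media_b1 in the frame of pan_floor between -0.094 and 0.094 m and y of media_b1 in the frame of pan_floor between -0.124 and 0.124 m and z of media_b1 in the frame of pan_floor between -0.01 and 0.075 m and x of media_b2 in the frame of pan_floor between -0.094 and 0.094 m and y of media_b2 in the frame of pan_floor between -0.124 and 0.124 m and z of media_b2 in the frame of pan_floor between -0.01 and 0.075 m and x of media_b3 in the frame of pan_floor between -0.094 and 0.094 m and y of media_b3 in the frame of pan_floor between -0.124 and 0.124 m and z of media_b3 in the frame of pan_floor between -0.01 and 0.075 m and x of media_b4 in the frame of pan_floor between -0.094 and 0.094 m and y of media_b4 in the frame of pan_floor between -0.124 and 0.124 m and z of media_b4 in the frame of pan_floor between -0.01 and 0.075 m and horizontal distance between each of tote_a, tote_b, tote_c, tote_d and base_tote below 0.012 m and angle between each of tote_a, tote_b, tote_c, tote_d's own z axis and vertical below 0.09 rad and (z of tote_a in the frame of base_tote between 0.045 and 0.057 m or z of tote_a in the frame of base_tote between 0.096 and 0.108 m or z of tote_a in the frame of base_tote between 0.147 and 0.159 m or z of tote_a in the frame of base_tote between 0.198 and 0.21 m) and (z of tote_b in the frame of base_tote between 0.045 and 0.057 m or z of tote_b in the frame of base_tote between 0.096 and 0.108 m or z of tote_b in the frame of base_tote between 0.147 and 0.159 m or z of tote_b in the frame of base_tote between 0.198 and 0.21 m) and (z of tote_c in the frame of base_tote between 0.045 and 0.057 m or z of tote_c in the frame of base_tote between 0.096 and 0.108 m or z of tote_c in the frame of base_tote between 0.147 and 0.159 m or z of tote_c in the frame of base_tote between 0.198 and 0.21 m) and (z of tote_d in the frame of base_tote between 0.045 and 0.057 m or z of tote_d in the frame of base_tote between 0.096 and 0.108 m or z of tote_d in the frame of base_tote between 0.147 and 0.159 m or z of tote_d in the frame of base_tote between 0.198 and 0.21 m) and linear speed of each of tote_a, tote_b, tote_c, tote_d below 0.03 m/s); the robot touches nothing.
It fails at once if a tote is let go on the stack with a cylinder still in it ((horizontal distance between tote_a and base_tote below 0.02 m and contact force between tote_a and the fingers below 0.1 N and ((x of media_a1 in the frame of tote_a between -0.064 and 0.078 m and y of media_a1 in the frame of tote_a between -0.03 and 0.03 m and z of media_a1 in the frame of tote_a between -0.005 and 0.05 m) or (x of media_a2 in the frame of tote_a between -0.064 and 0.078 m and y of media_a2 in the frame of tote_a between -0.03 and 0.03 m and z of media_a2 in the frame of tote_a between -0.005 and 0.05 m) or (x of media_a3 in the frame of tote_a between -0.064 and 0.078 m and y of media_a3 in the frame of tote_a between -0.03 and 0.03 m and z of media_a3 in the frame of tote_a between -0.005 and 0.05 m) or (x of media_a4 in the frame of tote_a between -0.064 and 0.078 m and y of media_a4 in the frame of tote_a between -0.03 and 0.03 m and z of media_a4 in the frame of tote_a between -0.005 and 0.05 m))) or (horizontal distance between tote_b and base_tote below 0.02 m and contact force between tote_b and the fingers below 0.1 N and ((x of media_b1 in the frame of tote_b between -0.064 and 0.078 m and y of media_b1 in the frame of tote_b between -0.03 and 0.03 m and z of media_b1 in the frame of tote_b between -0.005 and 0.05 m) or (x of media_b2 in the frame of tote_b between -0.064 and 0.078 m and y of media_b2 in the frame of tote_b between -0.03 and 0.03 m and z of media_b2 in the frame of tote_b between -0.005 and 0.05 m) or (x of media_b3 in the frame of tote_b between -0.064 and 0.078 m and y of media_b3 in the frame of tote_b between -0.03 and 0.03 m and z of media_b3 in the frame of tote_b between -0.005 and 0.05 m) or (x of media_b4 in the frame of tote_b between -0.064 and 0.078 m and y of media_b4 in the frame of tote_b between -0.03 and 0.03 m and z of media_b4 in the frame of tote_b between -0.005 and 0.05 m)))).
It fails at once if a jar, the lids, the tin or the spoon is moved more than 40 mm or knocked over (distance of any of sample_jar, small_jar, jar_lids, tin, spoon from where it was at the start of the episode above 0.04 m or angle between any of sample_jar, small_jar, jar_lids, tin's own z axis and vertical above 0.6 rad).
Of media_a1, media_a2, media_a3, media_a4 only 2 to 4 are there at a start; the rules pass over those that are not, and their reading is None.
Of media_b1, media_b2, media_b3, media_b4 only 2 to 4 are there at a start; the rules pass over those that are not, and their reading is None.
Of tote_c, tote_d only 1 to 2 are there at a start; the rules pass over those that are not, and their reading is None.
At some moment in a run one of tote_a, tote_b, tote_c, tote_d may be knocked a few centimetres aside while the robot is not near it.
Once in a run the grip may slacken for a moment while it holds something.
It also fails if it takes over 210 s, if anything falls off the work surface, if the arm or the gripper's body presses on something with over 40 N, if the wrist force passes 120 N, or if a joint passes its speed limit or range.

## Working session

There is one attempt and no reset: what is moved stays moved. The work goes in short steps, Python scripts to look and compute and a tool call to move; the robot and the scene stay as the last step left them, time stands still between calls to the robot, and variables do not carry over. Pictures are saved under pics/ and viewed, and the job is handed in when it is done.

Besides the shell and the picture viewer there is one more tool, called after "Emit:" by a JSON object that holds its "method" and its "body", one argument or row to a line. apply_moves: Moves the arm, as the interface text tells. Its arguments: {"type":"object","properties":{"steps":{"type":"array"},"gripper":{"type":"number"},"force":{"type":"number"}},"required":["steps"]}

```bash
mkdir -p pics; ls; cat > h.py <<'E'
import numpy as np, cv2
from workcell import status, imaging, bot
from scipy.spatial.transform import Rotation as R
def snap(name,fn):
    o=status.get_obs()
    c=imaging.read_camera(name)
    cv2.imwrite('pics/'+fn+'.png',c['frame'])
    if name=='wrist':
        T=np.eye(4);T[:3,:3]=R.from_quat(o['tool_rot']).as_matrix();T[:3,3]=o['eef_pos']
        T=T@np.array(c['tool_from_camera']);c['eye']=T[:3,3];c['rotation']=T[:3,:3]
    np.save('pics/'+fn+'.npy',{k:v for k,v in c.items()},allow_pickle=True)
    return c
def cloud(c):
    z=c['range_z'];v,u=np.mgrid[:z.shape[0],:z.shape[1]]
    p=np.stack([(u-c['cx'])/c['fx']*z,(v-c['cy'])/c['fy']*z,z],-1)
    P=p@np.array(c['rotation']).T+np.array(c['eye']); P[z<=0]=np.nan
    return P
def load(fn): return np.load('pics/'+fn+'.npy',allow_pickle=True).item()
E
python3 - <<'E'
from h import *
for n in ['scene','side','wrist']:
    c=snap(n,n+'0'); print(n,np.round(c['eye'],3),np.round(c['rotation'],2).tolist(),c['fx'])
o=status.get_obs();print(o, bot.tcp_to_tips)
E
```

```text
pics
scene [ 1.137 -0.603  0.82 ] [0.84, 0.36, -0.17, -0.38] 408.3353231865391
side [ 0.122 -0.748  0.87 ] [0.9, -0.21, 0.09, -0.38] 489.2909585401525
wrist [0.575 0.073 0.384] [[1.0, 0.0, -0.0], [0.0, -0.97, -0.25], [-0.0, 0.25, -0.97]] 297.53267625450565
{'t': 0.15, 'joint_positions': array([-1.21018265e-01,  2.76438081e-01,  1.50581833e+00,  3.95434089e-05,
        1.36071451e+00, -1.21004033e-01]), 'joint_vel': array([ 0.00031581, -0.00010386, -0.00433045,  0.00182832, -0.00078162,
       -0.00017226]), 'joint_torque': array([ 2.15351523e-03, -4.04925048e+01, -2.37432325e+01,  7.02095032e-02,
        3.15094914e-02, -7.84152348e-05]), 'eef_pos': array([5.74597007e-01, 4.77793413e-05, 2.18819651e-01]), 'tool_rot': array([ 7.07114570e-01,  7.07098656e-01, -4.09683017e-04, -5.54473640e-04]), 'force': array([-0.42801091, -0.00248668, -0.30692799]), 'torque': array([ 0.00860003, -0.00775863, -0.00273762]), 'width': 1.0035527367896064} 0.014
```

```bash
python3 - <<'E'
s=open('h.py').read()
s=s.replace("    np.save(","    if np.shape(c['rotation'])==(4,): c['rotation']=R.from_quat(c['rotation']).as_matrix()\n    np.save(")
open('h.py','w').write(s)
E
python3 - <<'E'
from h import *
for n in ['scene','side']:
    c=load(n+'0'); c['rotation']=R.from_quat(c['rotation']).as_matrix(); np.save('pics/'+n+'0.npy',c,allow_pickle=True); print(c['rotation'].round(2))
    P=cloud(c); print(np.nanmin(P.reshape(-1,3),0),np.nanmedian(P[...,2]))
E
```

```text
[[ 0.69  0.47 -0.55]
 [ 0.72 -0.46  0.52]
 [-0.01 -0.76 -0.65]]
[-2.28214937 -0.73786073 -0.76904609] 0.004232743002784423
[[ 0.9  -0.3   0.32]
 [-0.44 -0.63  0.64]
 [ 0.01 -0.72 -0.7 ]]
[-0.1461666  -0.66614604 -0.77517569] 0.0001089328852517113
```

View pics/scene0.png

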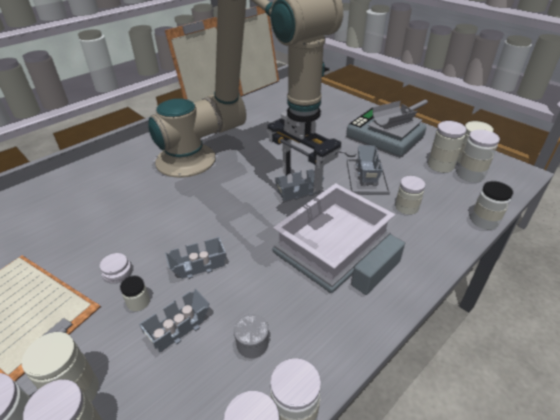

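View pics/side0.png

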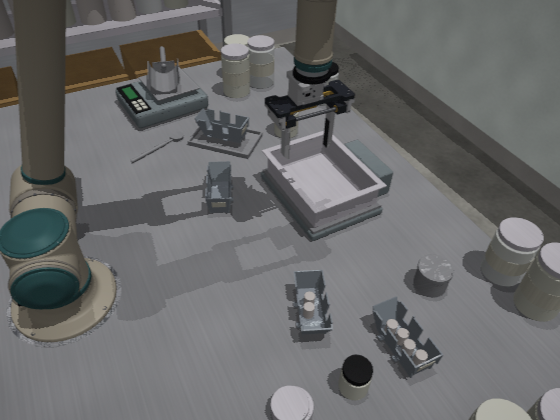

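View pics/wrist0.png

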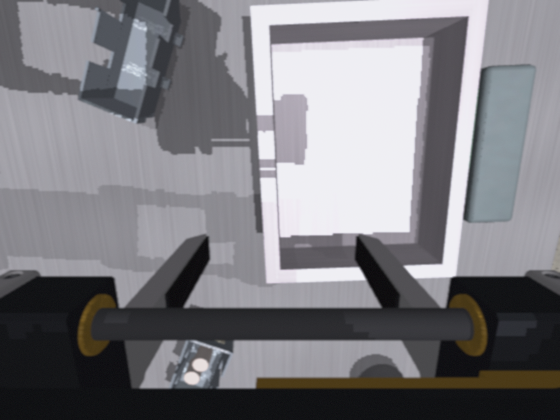

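```bash
python3 - <<'E'
from h import *
import cv2
S=1000 # px per m ; x 0.15..0.95 up->? columns = y from .4 to -.4
out=np.zeros((800,800,3),np.uint8); H=np.full((800,800),-1.)
for n in ['scene0','side0','wrist0']:
    c=load(n);P=cloud(c).reshape(-1,3);F=c['frame'].reshape(-1,3)
    ok=np.isfinite(P).all(1)&(P[:,2]<.15)&(P[:,2]>-.02);P=P[ok];F=F[ok]
    r=((0.95-P[:,0])*S).astype(int);q=((0.4-P[:,1])*S).astype(int)
    for dr in (0,1):
     for dq in (0,1):
      rr=r+dr;qq=q+dq
      m=(rr>=0)&(rr<800)&(qq>=0)&(qq<800)
      for a,b,z,f in zip(rr[m],qq[m],P[m,2],F[m]):
        if z>H[a,b]: H[a,b]=z;out[a,b]=f
cv2.imwrite('pics/top.png',cv2.resize(out,(600,600)))
g=np.clip(H*2000,0,255).astype(np.uint8); g=cv2.applyColorMap(g,cv2.COLORMAP_JET); g[H<0]=0
cv2.imwrite('pics/toph.png',cv2.resize(g,(600,600)))
for n,(x0,y0,x1,y1) in {'side0':(180,90,460,420)}.items():
    f=load(n)['frame'][y0:y1,x0:x1];cv2.imwrite('pics/crop1.png',cv2.resize(f,None,fx=1.8,fy=1.8,interpolation=2))
f=load('side0')['frame'][90:220,170:280];cv2.imwrite('pics/crop2.png',cv2.resize(f,None,fx=4.5,fy=4.5,interpolation=2))
f=load('side0')['frame'][260:390,280:460];cv2.imwrite('pics/crop3.png',cv2.resize(f,None,fx=4.2,fy=4.2,interpolation=2))
E
```

```text
(no output)
```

View pics/top.png

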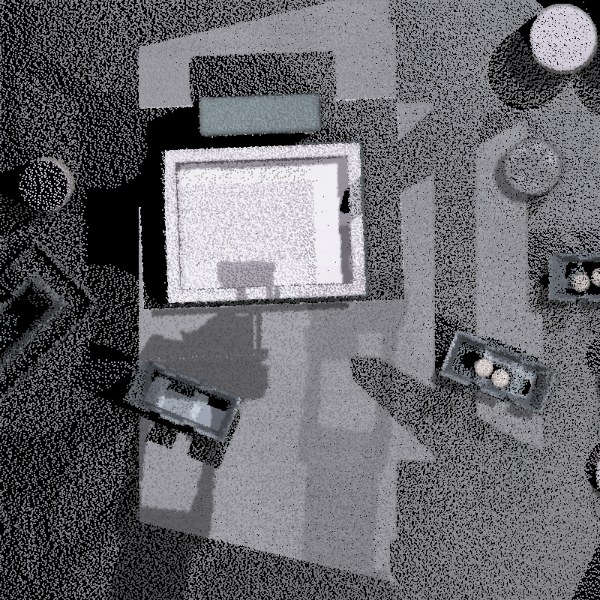

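View pics/toph.png

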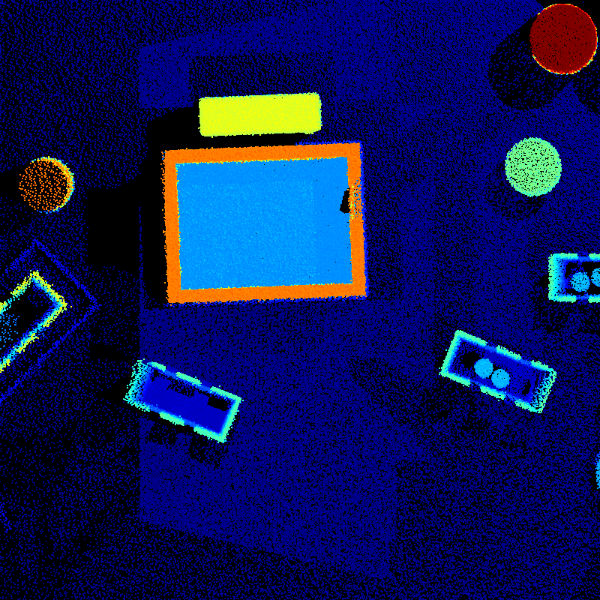

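View pics/crop2.png

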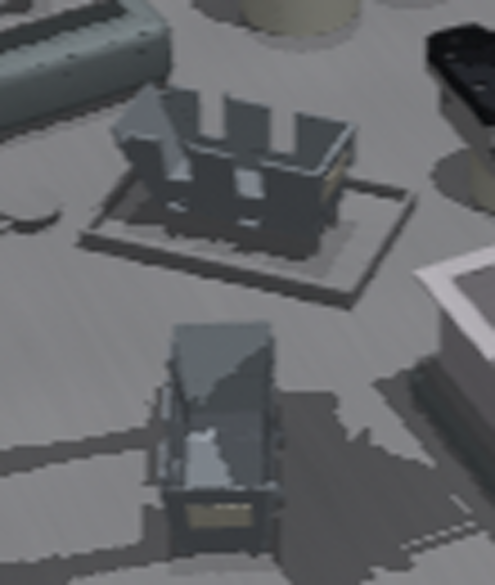

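View pics/crop3.png

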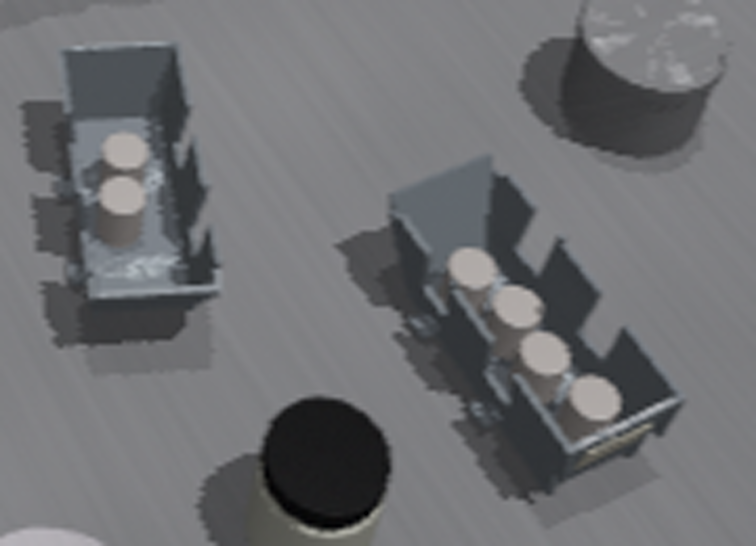

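```bash
cat > fit.py <<'E'
from h import *
from scipy.optimize import least_squares
def pts(names):
    L=[]
    for n in names:
        P=cloud(load(n)).reshape(-1,3);L.append(P[np.isfinite(P).all(1)])
    return np.concatenate(L)
def rect_res(p,X,hx,hy):
    c,s=np.cos(p[2]),np.sin(p[2]);d=X[:,:2]-p[:2]
    u=d@[c,s];v=d@[-s,c]
    ax=abs(u)-hx;ay=abs(v)-hy
    out=np.hypot(np.maximum(ax,0),np.maximum(ay,0));ins=np.minimum(np.maximum(ax,ay),0)
    return out+ins
def fit_rim(P,c0,z0=0.046,z1=0.062,rad=.11,th=None,hx=.071,hy=.030):
    m=(np.hypot(P[:,0]-c0[0],P[:,1]-c0[1])<rad)&(P[:,2]>z0)&(P[:,2]<z1)
    X=P[m];best=None
    for t in (np.arange(0,np.pi,np.pi/8) if th is None else [th]):
        r=least_squares(rect_res,[*X[:,:2].mean(0),t],args=(X,hx,hy),loss='soft_l1',f_scale=.002)
        if best is None or r.cost<best.cost: best=r
    return best.x,len(X),np.median(abs(rect_res(best.x,X,hx,hy))),X
def fit_tote(P,c0,zb=0.,rad=.11):
    p,n,e,X=fit_rim(P,c0,zb+.046,zb+.062,rad)
    c,s=np.cos(p[2]),np.sin(p[2]);d=P[:,:2]-p[:2];u=d@[c,s];v=d@[-s,c];z=P[:,2]-zb
    # front lean: at z 12..30, points beyond |u| limits
    m=(abs(v)<.022)&(z>.012)&(z<.044)
    # distance from each end wall hypotheses
    def score(sg):
        uu=u[m]*sg+.0085; zz=z[m]
        fr=.055+(zz)*(26/56.); re=-.055-zz*(9/56.)
        return np.mean((abs(uu-fr)<.004)|(abs(uu-re)<.003)),m.sum()
    a,b=score(1),score(-1)
    if b[0]>a[0]: p[2]+=np.pi;c,s=-c,-s
    o=p[:2]-.0085*np.array([c,s])
    return o,np.degrees((p[2]+np.pi)%(2*np.pi)-np.pi),n,e,a[0],b[0]
E
python3 - <<'E'
from fit import *
P=pts(['scene0','side0','wrist0'])
for nm,c,zb in [('empty',(.415,.155),0),('two',(.455,-.265),0),('four',(.58,-.40),0),('base',(.52,.40),.02)]:
    print(nm,fit_tote(P,c,zb))
m=(P[:,2]>.088)&(P[:,2]<.1)&(abs(P[:,0]-.65)<.14)&(abs(P[:,1]-.05)<.17)
X=P[m]
print('pan',cv2.minAreaRect((X[:,:2]*1000).astype(np.float32)),np.median(X[:,2]))
r=least_squares(rect_res,[.65,.05,0],args=(X,.094,.124),loss='soft_l1',f_scale=.003);print(r.x)
# everything between z .02 and .2 clusters
E
```

```text
empty (array([0.41537992, 0.1502607 ]), np.float64(67.72567326814612), 2230, np.float64(0.0011201921633694888), np.float64(0.4811594202898551), np.float64(0.09057971014492754))
two (array([ 0.45722223, -0.25675047]), np.float64(-111.7947487496794), 1344, np.float64(0.001103781388844977), np.float64(0.011325409284592958), np.float64(0.031621439784705094))
four (array([ 0.57934053, -0.41440502]), np.float64(88.73251254091957), 1219, np.float64(0.0014768245824696297), np.float64(0.03471464921846601), np.float64(0.004180298073427844))
base (array([0.52233138, 0.37661714]), np.float64(134.76638445397452), 570, np.float64(0.0017474268972065433), np.float64(0.01531443466927338), np.float64(0.07266210492016943))
pan ((651.9852294921875, 49.26744842529297), (207.40167236328125, 267.9385681152344), 1.9821503162384033) 0.09474352862834184
[0.65240646 0.04765428 0.03791047]
```

Emit:
{"method": "apply_moves", "body": {
  "steps": [
    {"tz": 4},
    {"tz": 8},
    {"tz": 12},
    {"tz": 14, "rx": 7},
    {"tz": 14, "rx": 14},
    {"tz": 14, "rx": 21},
    {"tz": 14, "rx": 28},
    {"tz": 14, "rx": 35},
    {"tz": 14, "rx": 42},
    {"tz": 14, "rx": 49},
    {"tz": 14, "rx": 56},
    {"tz": 14, "rx": 63},
    {"tz": 14, "rx": 70},
    {"tz": 14, "rx": 77},
    {"tz": 14, "rx": 84},
    {"tz": 14, "rx": 91},
    {"tz": 14, "rx": 98},
    {"tz": 14, "rx": 105},
    {"tz": 14, "rx": 112},
    {"tz": 14, "rx": 115}
  ]
}}

```text
invalid input at $.steps[0]: expected keys tx, ty, tz, rx, ry, rz
```

Emit:
{"method": "apply_moves", "body": {
  "steps": [
    {"tx": 0, "ty": 0, "tz": 4, "rx": 0, "ry": 0, "rz": 0},
    {"tx": 0, "ty": 0, "tz": 8, "rx": 7, "ry": 0, "rz": 0},
    {"tx": 0, "ty": 0, "tz": 12, "rx": 14, "ry": 0, "rz": 0},
    {"tx": 0, "ty": 0, "tz": 14, "rx": 21, "ry": 0, "rz": 0},
    {"tx": 0, "ty": 0, "tz": 14, "rx": 28, "ry": 0, "rz": 0},
    {"tx": 0, "ty": 0, "tz": 14, "rx": 35, "ry": 0, "rz": 0},
    {"tx": 0, "ty": 0, "tz": 14, "rx": 42, "ry": 0, "rz": 0},
    {"tx": 0, "ty": 0, "tz": 14, "rx": 49, "ry": 0, "rz": 0},
    {"tx": 0, "ty": 0, "tz": 14, "rx": 56, "ry": 0, "rz": 0},
    {"tx": 0, "ty": 0, "tz": 14, "rx": 63, "ry": 0, "rz": 0},
    {"tx": 0, "ty": 0, "tz": 14, "rx": 70, "ry": 0, "rz": 0},
    {"tx": 0, "ty": 0, "tz": 14, "rx": 77, "ry": 0, "rz": 0},
    {"tx": 0, "ty": 0, "tz": 14, "rx": 84, "ry": 0, "rz": 0},
    {"tx": 0, "ty": 0, "tz": 14, "rx": 91, "ry": 0, "rz": 0},
    {"tx": 0, "ty": 0, "tz": 14, "rx": 98, "ry": 0, "rz": 0},
    {"tx": 0, "ty": 0, "tz": 14, "rx": 105, "ry": 0, "rz": 0},
    {"tx": 0, "ty": 0, "tz": 14, "rx": 112, "ry": 0, "rz": 0},
    {"tx": 0, "ty": 0, "tz": 14, "rx": 115, "ry": 0, "rz": 0}
  ]
}}

```text
t: 1.65
eef_pos: [0.5756, -0.0001, 0.3567]
tool_rot: [-0.38, -0.376, -0.597, 0.599]
force: [-0.1, 0.5, -0.2]
width: 1.003
```

```bash
python3 - <<'E'
from h import *
o=status.get_obs();print(o['t'],o['joint_positions'].round(3),o['eef_pos'].round(3),R.from_quat(o['tool_rot']).as_matrix().round(2).tolist())
c=snap('scene','scene1')
E
```

```text
1.65 [-0.639  0.816  1.68   1.341  2.298 -0.858] [ 0.576 -0.     0.357] [[0.01, 1.0, 0.0], [-0.43, -0.0, 0.9], [0.9, -0.01, 0.43]]
```

View pics/scene1.png

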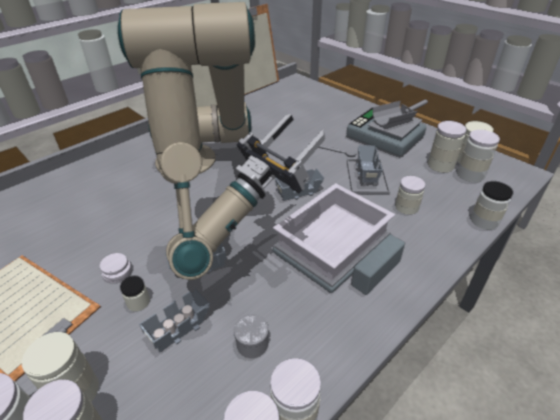

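Emit:
{"method": "apply_moves", "body": {
  "steps": [
    {"tx": 0, "ty": 2, "tz": 0, "rx": -7, "ry": 0, "rz": 0},
    {"tx": 0, "ty": 4, "tz": 0, "rx": -14, "ry": 0, "rz": 0},
    {"tx": -1, "ty": 6, "tz": 0, "rx": -21, "ry": 0, "rz": 0},
    {"tx": -1, "ty": 8, "tz": 0, "rx": -28, "ry": 0, "rz": 0},
    {"tx": -2, "ty": 10, "tz": 0, "rx": -35, "ry": 0, "rz": 0},
    {"tx": -2, "ty": 12, "tz": 0, "rx": -42, "ry": 0, "rz": 0},
    {"tx": -3, "ty": 14, "tz": 0, "rx": -49, "ry": 0, "rz": 0},
    {"tx": -3, "ty": 16, "tz": 0, "rx": -56, "ry": 0, "rz": 0},
    {"tx": -4, "ty": 18, "tz": 0, "rx": -63, "ry": 0, "rz": 0},
    {"tx": -4, "ty": 20, "tz": 0, "rx": -70, "ry": 0, "rz": 0},
    {"tx": -5, "ty": 22, "tz": 0, "rx": -77, "ry": 0, "rz": 0},
    {"tx": -5, "ty": 24, "tz": -1, "rx": -84, "ry": 0, "rz": 0},
    {"tx": -5, "ty": 26, "tz": -2, "rx": -91, "ry": 0, "rz": 0},
    {"tx": -5, "ty": 28, "tz": -3, "rx": -98, "ry": 0, "rz": 0},
    {"tx": -5, "ty": 28, "tz": -3, "rx": -105, "ry": 0, "rz": 0},
    {"tx": -5, "ty": 28, "tz": -3, "rx": -112, "ry": 0, "rz": 0},
    {"tx": -5, "ty": 28, "tz": -3, "rx": -115, "ry": 0, "rz": 0},
    {"tx": -5, "ty": 28, "tz": -3, "rx": -115, "ry": 0, "rz": 0},
    {"tx": -5, "ty": 28, "tz": -3, "rx": -115, "ry": 0, "rz": 0},
    {"tx": -5, "ty": 28, "tz": -3, "rx": -115, "ry": 0, "rz": 0}
  ]
}}

```text
t: 3.37
eef_pos: [0.525, 0.2793, 0.3304]
tool_rot: [0.707, 0.707, 0.001, 0.0]
force: [0.8, -1.0, 0.2]
width: 0.998
```

```bash
python3 - <<'E'
from fit import *
o=status.get_obs();print(o['t'],o['joint_positions'].round(3),o['eef_pos'].round(3),o['tool_rot'].round(3),o['force'])
c=snap('wrist','wrist1')
P=pts(['wrist1']);print(fit_tote(P,(.52,.38),.02))
P=pts(['wrist1','side0','scene0']);print(fit_tote(P,(.52,.38),.02))
E
```

```text
3.3667 [3.720e-01 2.670e-01 1.250e+00 1.000e-03 1.623e+00 3.730e-01] [0.525 0.279 0.33 ] [0.707 0.707 0.001 0.   ] [ 0.80951906 -1.02722393  0.24732923]
(array([0.52304527, 0.37650195]), np.float64(134.69641565713565), 1125, np.float64(0.001499149841692922), np.float64(0.45894160583941607), np.float64(0.08029197080291971))
(array([0.5227981 , 0.37653754]), np.float64(134.71952874900387), 1695, np.float64(0.0016100898086056081), np.float64(0.27303370786516856), np.float64(0.052059925093632956))
```

View pics/wrist1.png

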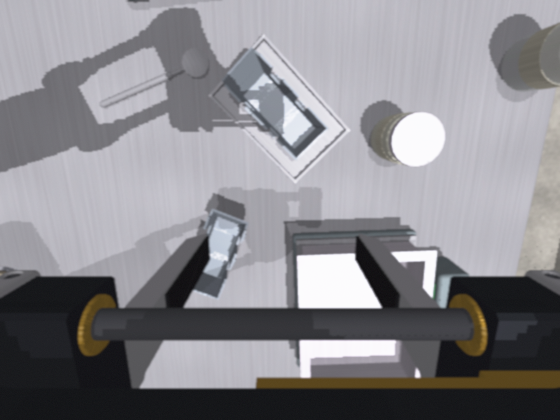

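Emit:
{"method": "apply_moves", "body": {
  "steps": [
    {"tx": 0, "ty": -4, "tz": 0, "rx": 0, "ry": 0, "rz": 0},
    {"tx": 0, "ty": -8, "tz": 0, "rx": 0, "ry": 0, "rz": 0},
    {"tx": 0, "ty": -12, "tz": 0, "rx": 0, "ry": 0, "rz": 0},
    {"tx": 0, "ty": -16, "tz": 0, "rx": 0, "ry": 0, "rz": 0},
    {"tx": 0, "ty": -20, "tz": 0, "rx": 0, "ry": 0, "rz": 0},
    {"tx": 0, "ty": -24, "tz": 0, "rx": 0, "ry": 0, "rz": 0},
    {"tx": 0, "ty": -28, "tz": 0, "rx": 0, "ry": 0, "rz": 0},
    {"tx": 0, "ty": -32, "tz": 0, "rx": 0, "ry": 0, "rz": 0},
    {"tx": 0, "ty": -36, "tz": 0, "rx": 0, "ry": 0, "rz": 0},
    {"tx": 0, "ty": -40, "tz": 0, "rx": 0, "ry": 0, "rz": 0},
    {"tx": 0, "ty": -44, "tz": 0, "rx": 0, "ry": 0, "rz": 0},
    {"tx": 0, "ty": -48, "tz": 0, "rx": 0, "ry": 0, "rz": 0},
    {"tx": 0, "ty": -52, "tz": 0, "rx": 0, "ry": 0, "rz": 0},
    {"tx": 0, "ty": -56, "tz": 0, "rx": 0, "ry": 0, "rz": 0},
    {"tx": 0, "ty": -60, "tz": 0, "rx": 0, "ry": 0, "rz": 0},
    {"tx": -1, "ty": -64, "tz": 0, "rx": 0, "ry": 0, "rz": 0},
    {"tx": -2.5, "ty": -67, "tz": 0, "rx": 0, "ry": 0, "rz": 0},
    {"tx": -2.5, "ty": -67, "tz": 0, "rx": 0, "ry": 0, "rz": 0},
    {"tx": -2.5, "ty": -67, "tz": 0, "rx": 0, "ry": 0, "rz": 0},
    {"tx": -2.5, "ty": -67, "tz": 0, "rx": 0, "ry": 0, "rz": 0}
  ]
}}

```text
t: 5.08
eef_pos: [0.4989, -0.3904, 0.3297]
tool_rot: [0.708, 0.706, 0.001, -0.0]
force: [-0.3, -0.0, -0.1]
width: 0.999
```

```bash
python3 - <<'E'
from fit import *
o=status.get_obs();print(o['t'],o['joint_positions'].round(3),o['eef_pos'].round(3),o['tool_rot'].round(3),o['force'])
c=snap('wrist','wrist2')
P=pts(['wrist2']);
for c0 in [(.455,-.265),(.58,-.405)]: print(fit_tote(P,c0,0))
E
```

```text
5.0833 [-7.740e-01  3.320e-01  1.158e+00  1.000e-03  1.652e+00 -7.720e-01] [ 0.499 -0.39   0.33 ] [ 0.708  0.706  0.001 -0.   ] [-0.30513147 -0.03125744 -0.08934853]
(array([ 0.45765476, -0.25731013]), np.float64(-111.64775758535191), 1040, np.float64(0.0014503604626397194), np.float64(0.10073260073260074), np.float64(0.33974358974358976))
(array([ 0.57880123, -0.41374186]), np.float64(88.76984071670024), 828, np.float64(0.0013430100538209463), np.float64(0.20134680134680136), np.float64(0.06127946127946128))
```

View pics/wrist2.png

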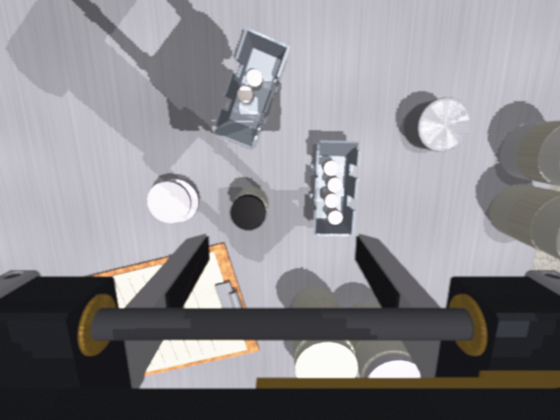

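Emit:
{"method": "apply_moves", "body": {
  "steps": [
    {"tx": -1, "ty": 3, "tz": -2, "rx": 0, "ry": 0, "rz": -7},
    {"tx": -2, "ty": 6, "tz": -4, "rx": 0, "ry": 0, "rz": -14},
    {"tx": -3, "ty": 9, "tz": -6, "rx": 0, "ry": 0, "rz": -21},
    {"tx": -4.6, "ty": 12.3, "tz": -8, "rx": 0, "ry": 0, "rz": -21.7},
    {"tx": -4.6, "ty": 12.3, "tz": -12, "rx": 0, "ry": 0, "rz": -21.7},
    {"tx": -4.6, "ty": 12.3, "tz": -16, "rx": 0, "ry": 0, "rz": -21.7},
    {"tx": -4.6, "ty": 12.3, "tz": -19, "rx": 0, "ry": 0, "rz": -21.7},
    {"tx": -4.6, "ty": 12.3, "tz": -19, "rx": 0, "ry": 0, "rz": -21.7},
    {"tx": -4.6, "ty": 12.3, "tz": -19, "rx": 0, "ry": 0, "rz": -21.7}
  ]
}}

```text
t: 5.88
eef_pos: [0.4537, -0.2653, 0.1393]
tool_rot: [0.827, 0.562, -0.0, -0.001]
force: [0.9, 1.4, -0.0]
width: 1.0
```

```bash
python3 - <<'E'
from fit import *
o=status.get_obs();print(o['t'],o['joint_positions'].round(3),o['eef_pos'].round(4),R.from_quat(o['tool_rot']).as_matrix().round(3).tolist(),o['force'])
c=snap('wrist','wrist3')
P=pts(['wrist3']);
for c0 in [(.455,-.265)]: print(fit_tote(P,c0,0))
E
```

```text
5.8833 [-0.662  0.263  1.735  0.     1.146 -0.285] [ 0.4537 -0.2653  0.1393] [[0.368, 0.93, -0.002], [0.93, -0.368, 0.002], [0.001, -0.002, -1.0]] [ 0.87922859  1.40325234 -0.00320786]
(array([ 0.45811923, -0.25549294]), np.float64(-111.6459308607173), 2575, np.float64(0.001508698652799803), np.float64(0.05961844197138315), np.float64(0.46740858505564387))
```

View pics/wrist3.png

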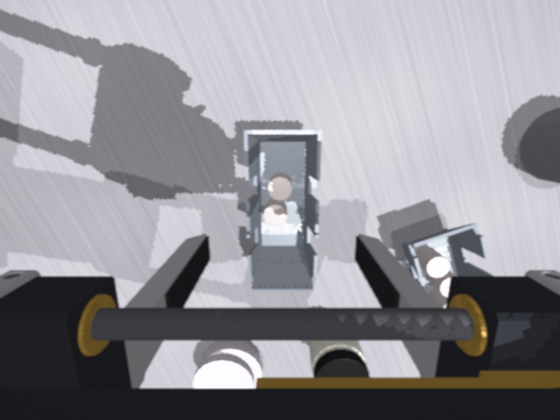

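Emit:
{"method": "apply_moves", "body": {
  "steps": [
    {"tx": 0, "ty": 0, "tz": -3, "rx": 0, "ry": 0, "rz": 0},
    {"tx": 0, "ty": 0, "tz": -6, "rx": 0, "ry": 0, "rz": 0},
    {"tx": 0, "ty": 0, "tz": -9, "rx": 0, "ry": 0, "rz": 0},
    {"tx": 0, "ty": 0, "tz": -10.6, "rx": 0, "ry": 0, "rz": 0},
    {"tx": 0, "ty": 0, "tz": -10.6, "rx": 0, "ry": 0, "rz": 0},
    {"tx": 0, "ty": 0, "tz": -10.6, "rx": 0, "ry": 0, "rz": 0}
  ]
}}

```text
t: 6.43
eef_pos: [0.4556, -0.268, 0.0351]
tool_rot: [0.828, 0.561, 0.001, 0.001]
force: [0.3, -0.1, -0.2]
width: 1.0
```

Emit:
{"method": "apply_moves", "body": {
  "steps": [
    {"tx": 0, "ty": 0, "tz": 0, "rx": 0, "ry": 0, "rz": 0},
    {"tx": 0, "ty": 0, "tz": 0, "rx": 0, "ry": 0, "rz": 0},
    {"tx": 0, "ty": 0, "tz": 0, "rx": 0, "ry": 0, "rz": 0},
    {"tx": 0, "ty": 0, "tz": 0, "rx": 0, "ry": 0, "rz": 0},
    {"tx": 0, "ty": 0, "tz": 0, "rx": 0, "ry": 0, "rz": 0},
    {"tx": 0, "ty": 0, "tz": 0, "rx": 0, "ry": 0, "rz": 0},
    {"tx": 0, "ty": 0, "tz": 0, "rx": 0, "ry": 0, "rz": 0},
    {"tx": 0, "ty": 0, "tz": 0, "rx": 0, "ry": 0, "rz": 0},
    {"tx": 0, "ty": 0, "tz": 0, "rx": 0, "ry": 0, "rz": 0},
    {"tx": 0, "ty": 0, "tz": 0, "rx": 0, "ry": 0, "rz": 0}
  ],
  "gripper": 4,
  "force": 40
}}

```text
t: 7.27
eef_pos: [0.4537, -0.2669, 0.0342]
tool_rot: [0.827, 0.561, -0.0, -0.0]
force: [-1.8, 1.1, 6.1]
width: 0.659
```

Emit:
{"method": "apply_moves", "body": {
  "steps": [
    {"tx": 0, "ty": 0, "tz": 2, "rx": 0, "ry": 0, "rz": 0},
    {"tx": 0, "ty": 0, "tz": 5, "rx": 0, "ry": 0, "rz": 0},
    {"tx": 0, "ty": 0, "tz": 9, "rx": 0, "ry": 0, "rz": 0},
    {"tx": 0, "ty": 0, "tz": 13, "rx": 0, "ry": 0, "rz": 0},
    {"tx": 0, "ty": 0, "tz": 17, "rx": 0, "ry": 0, "rz": 0},
    {"tx": 0, "ty": 0, "tz": 20, "rx": 0, "ry": 0, "rz": 0},
    {"tx": 0, "ty": 0, "tz": 20, "rx": 0, "ry": 0, "rz": 0},
    {"tx": 0, "ty": 0, "tz": 20, "rx": 0, "ry": 0, "rz": 0},
    {"tx": 0, "ty": 0, "tz": 20, "rx": 0, "ry": 0, "rz": 0},
    {"tx": 0, "ty": 0, "tz": 20, "rx": 0, "ry": 0, "rz": 0},
    {"tx": 0, "ty": 0, "tz": 20, "rx": 0, "ry": 0, "rz": 0},
    {"tx": 0, "ty": 0, "tz": 20, "rx": 0, "ry": 0, "rz": 0}
  ]
}}

```text
t: 8.27
eef_pos: [0.4533, -0.2665, 0.2317]
tool_rot: [0.828, 0.561, -0.001, -0.002]
force: [-0.1, -0.0, -3.1]
width: 0.657
```

```bash
python3 - <<'E'
from fit import *
o=status.get_obs();print(o['t'],o['joint_positions'].round(3),o['eef_pos'].round(4),R.from_quat(o['tool_rot']).as_matrix().round(3).tolist(),o['force'],o['torque'])
c=snap('wrist','wrist4');snap('side','side4')
E
```

```text
8.2667 [-0.664  0.197  1.583  0.     1.366 -0.285] [ 0.4533 -0.2665  0.2317] [[0.37, 0.929, -0.003], [0.929, -0.37, 0.002], [0.001, -0.003, -1.0]] [-0.12698067 -0.01255229 -3.13234495] [-0.03585043 -0.04281615  0.01862132]
```

View pics/wrist4.png

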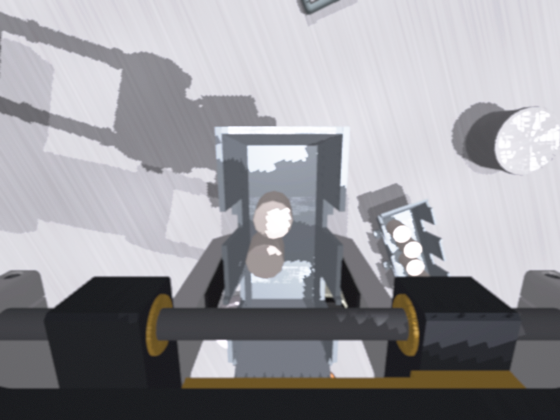

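View pics/side4.png

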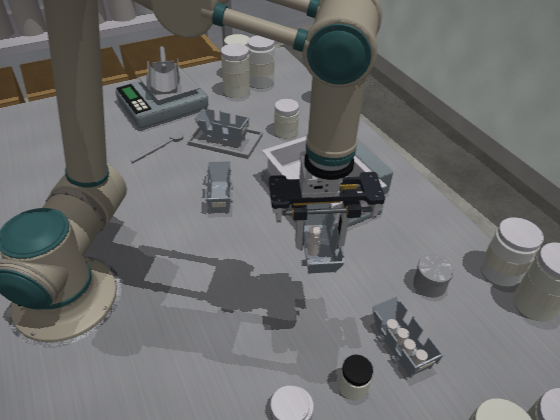

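Emit:
{"method": "apply_moves", "body": {
  "steps": [
    {"tx": 2, "ty": 3.4, "tz": 1, "rx": 0, "ry": 0, "rz": 2},
    {"tx": 4, "ty": 6.9, "tz": 2, "rx": 0, "ry": 0, "rz": 6},
    {"tx": 6, "ty": 10.4, "tz": 3, "rx": 0, "ry": 0, "rz": 10},
    {"tx": 8, "ty": 13.8, "tz": 3, "rx": 0, "ry": 0, "rz": 14},
    {"tx": 10, "ty": 17.3, "tz": 3, "rx": 0, "ry": 0, "rz": 18},
    {"tx": 12, "ty": 20.8, "tz": 3, "rx": 0, "ry": 0, "rz": 21.7},
    {"tx": 14, "ty": 24.2, "tz": 3, "rx": 0, "ry": 0, "rz": 21.7},
    {"tx": 16, "ty": 27.7, "tz": 3, "rx": 0, "ry": 0, "rz": 21.7},
    {"tx": 18, "ty": 31.2, "tz": 3, "rx": 0, "ry": 0, "rz": 21.7},
    {"tx": 19.9, "ty": 34.7, "tz": 3, "rx": 0, "ry": 0, "rz": 21.7},
    {"tx": 19.9, "ty": 34.7, "tz": 3, "rx": 0, "ry": 0, "rz": 21.7},
    {"tx": 19.9, "ty": 34.7, "tz": 3, "rx": 0, "ry": 0, "rz": 21.7},
    {"tx": 19.9, "ty": 34.7, "tz": 3, "rx": 0, "ry": 0, "rz": 21.7}
  ]
}}

```text
t: 9.45
eef_pos: [0.6526, 0.0798, 0.2626]
tool_rot: [0.707, 0.707, -0.001, -0.0]
force: [-0.4, -0.2, -3.1]
width: 0.655
```

Emit:
{"method": "apply_moves", "body": {
  "steps": [
    {"tx": 0, "ty": 0, "tz": 0, "rx": 7, "ry": 0, "rz": 0},
    {"tx": 0, "ty": 0, "tz": 0, "rx": 14, "ry": 0, "rz": 0},
    {"tx": 0, "ty": 0, "tz": 0, "rx": 21, "ry": 0, "rz": 0},
    {"tx": 0, "ty": 0, "tz": 0, "rx": 28, "ry": 0, "rz": 0},
    {"tx": 0, "ty": 0, "tz": 0, "rx": 35, "ry": 0, "rz": 0},
    {"tx": 0, "ty": 0, "tz": 0, "rx": 42, "ry": 0, "rz": 0},
    {"tx": 0, "ty": 0, "tz": -0.5, "rx": 49, "ry": 0, "rz": 0},
    {"tx": 0, "ty": 0, "tz": -1, "rx": 56, "ry": 0, "rz": 0},
    {"tx": 0, "ty": 0, "tz": -1.5, "rx": 63, "ry": 0, "rz": 0},
    {"tx": 0, "ty": 0, "tz": -2, "rx": 70, "ry": 0, "rz": 0},
    {"tx": 0, "ty": 0, "tz": -2.5, "rx": 77, "ry": 0, "rz": 0},
    {"tx": 0, "ty": 0, "tz": -2.5, "rx": 81, "ry": 0, "rz": 0},
    {"tx": 0, "ty": 0, "tz": -2.5, "rx": 84, "ry": 0, "rz": 0},
    {"tx": 0, "ty": 0, "tz": -2.5, "rx": 87, "ry": 0, "rz": 0},
    {"tx": 0, "ty": 0, "tz": -2.5, "rx": 90, "ry": 0, "rz": 0},
    {"tx": 0, "ty": 0, "tz": -2.5, "rx": 93, "ry": 0, "rz": 0},
    {"tx": 0, "ty": 0, "tz": -2.5, "rx": 96, "ry": 0, "rz": 0},
    {"tx": 0, "ty": 0, "tz": -2.5, "rx": 99, "ry": 0, "rz": 0},
    {"tx": 0, "ty": 0, "tz": -2.5, "rx": 102, "ry": 0, "rz": 0},
    {"tx": 0, "ty": 0, "tz": -2.5, "rx": 105, "ry": 0, "rz": 0}
  ]
}}

```text
t: 11.12
eef_pos: [0.6531, 0.0782, 0.2381]
tool_rot: [0.431, 0.43, 0.562, -0.56]
force: [-0.2, 0.4, -2.0]
width: 0.654
```

```bash
python3 - <<'E'
from fit import *
o=status.get_obs();print(o['t'],o['joint_positions'].round(3),o['eef_pos'].round(4),R.from_quat(o['tool_rot']).as_matrix().round(3).tolist(),o['force'],o['torque'])
a=snap('scene','scene5')['frame'];b=snap('side','side5')['frame']
cv2.imwrite('pics/p5.png',np.hstack([a[100:400,150:540],b[50:350,150:550]]))
E
```

```text
11.1167 [-0.51   0.928  1.57   1.315  2.08  -0.927] [0.6531 0.0782 0.2381] [[-0.001, 1.0, 0.003], [-0.258, -0.003, 0.966], [0.966, 0.001, 0.258]] [-0.17340196  0.36903851 -1.98289354] [-0.6810344   0.04185785 -0.01615768]
```

View pics/p5.png

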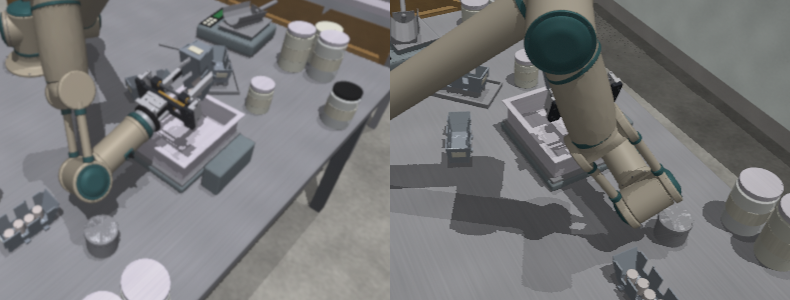

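```bash
python3 - <<'E'
from fit import *
for n in ['scene5','side5']:
    P=pts([n]); m=(P[:,1]<-.1)&(P[:,1]>-.36)&(P[:,0]>.55)&(P[:,0]<.85)&(P[:,2]>.02)&(P[:,2]<.3)
    X=P[m]
    for y in np.arange(-.36,-.1,.02):
        s=X[(X[:,1]>y)&(X[:,1]<y+.02)]
        if len(s): print(n,round(y,2),len(s),s.min(0).round(3),s.max(0).round(3))
E
```

```text
scene5 -0.36 398 [ 0.55 -0.36  0.02] [ 0.749 -0.34   0.065]
scene5 -0.34 774 [ 0.552 -0.34   0.021] [ 0.764 -0.32   0.198]
scene5 -0.32 1030 [ 0.587 -0.32   0.021] [ 0.766 -0.3    0.209]
scene5 -0.3 835 [ 0.585 -0.3    0.022] [ 0.763 -0.28   0.235]
scene5 -0.28 783 [ 0.567 -0.28   0.06 ] [ 0.75  -0.26   0.299]
scene5 -0.26 557 [ 0.55  -0.26   0.144] [ 0.712 -0.24   0.3  ]
scene5 -0.24 344 [ 0.55 -0.24  0.14] [ 0.69 -0.22  0.3 ]
scene5 -0.22 299 [ 0.618 -0.22   0.146] [ 0.688 -0.2    0.3  ]
scene5 -0.2 313 [ 0.627 -0.2    0.156] [ 0.701 -0.18   0.209]
scene5 -0.18 280 [ 0.624 -0.18   0.165] [ 0.692 -0.16   0.214]
scene5 -0.16 290 [ 0.627 -0.16   0.16 ] [ 0.689 -0.14   0.222]
scene5 -0.14 277 [ 0.622 -0.14   0.168] [ 0.69  -0.12   0.225]
scene5 -0.12 267 [ 0.618 -0.12   0.168] [ 0.69  -0.1    0.233]
side5 -0.36 505 [ 0.55 -0.36  0.02] [ 0.746 -0.34   0.063]
side5 -0.34 926 [ 0.55 -0.34  0.02] [ 0.763 -0.32   0.193]
side5 -0.32 1314 [ 0.584 -0.32   0.02 ] [ 0.766 -0.3    0.203]
side5 -0.3 991 [ 0.583 -0.3    0.021] [ 0.762 -0.28   0.224]
side5 -0.28 819 [ 0.55  -0.28   0.055] [ 0.751 -0.26   0.3  ]
side5 -0.26 608 [ 0.55  -0.26   0.133] [ 0.679 -0.24   0.3  ]
side5 -0.24 331 [ 0.614 -0.24   0.138] [ 0.678 -0.22   0.297]
side5 -0.22 326 [ 0.614 -0.22   0.142] [ 0.678 -0.2    0.198]
side5 -0.2 279 [ 0.614 -0.2    0.151] [ 0.688 -0.18   0.203]
side5 -0.18 18 [ 0.615 -0.18   0.155] [ 0.667 -0.167  0.198]
```

View pics/side5.png

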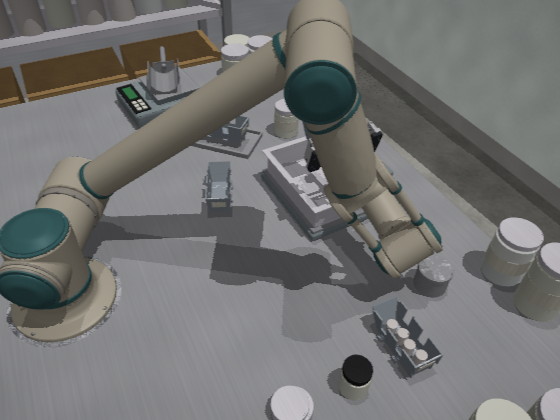

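Emit:
{"method": "apply_moves", "body": {
  "steps": [
    {"tx": 0, "ty": 0, "tz": 0.5, "rx": 1, "ry": 0, "rz": 0},
    {"tx": 0, "ty": 0, "tz": 1, "rx": 2, "ry": 0, "rz": 0},
    {"tx": 0, "ty": 0, "tz": 1.5, "rx": 3, "ry": 0, "rz": 0},
    {"tx": 0, "ty": 0, "tz": 2, "rx": 4, "ry": 0, "rz": 0},
    {"tx": 0, "ty": 0, "tz": 2, "rx": 4, "ry": 0, "rz": 0},
    {"tx": 0, "ty": 0, "tz": 2, "rx": 4, "ry": 0, "rz": 0},
    {"tx": 0, "ty": 0, "tz": 2, "rx": 4, "ry": 0, "rz": 0},
    {"tx": 0, "ty": 0, "tz": 2, "rx": 4, "ry": 0, "rz": 0}
  ]
}}

```text
t: 11.88
eef_pos: [0.653, 0.0801, 0.2586]
tool_rot: [0.411, 0.411, 0.576, -0.576]
force: [0.4, 0.1, -0.8]
width: 0.652
```

```bash
python3 - <<'E'
from fit import *
o=status.get_obs();print(o['t'],o['joint_positions'].round(3),o['eef_pos'].round(4),o['force'],o['torque'])
a=snap('scene','scene6')['frame'];b=snap('wrist','wrist6')['frame']
cv2.imwrite('pics/p6.png',np.hstack([cv2.resize(a[130:280,250:400],(400,400)),cv2.resize(b,(400,300))[:,:].repeat(1,0) if 0 else cv2.copyMakeBorder(cv2.resize(b,(400,300)),0,100,0,0,0)]))
E
```

```text
11.8833 [-0.498  0.933  1.578  1.366  2.128 -0.914] [0.653  0.0801 0.2586] [ 0.39402936  0.0938919  -0.75580936] [-0.59249374 -0.00879164 -0.00977535]
```

View pics/p6.png

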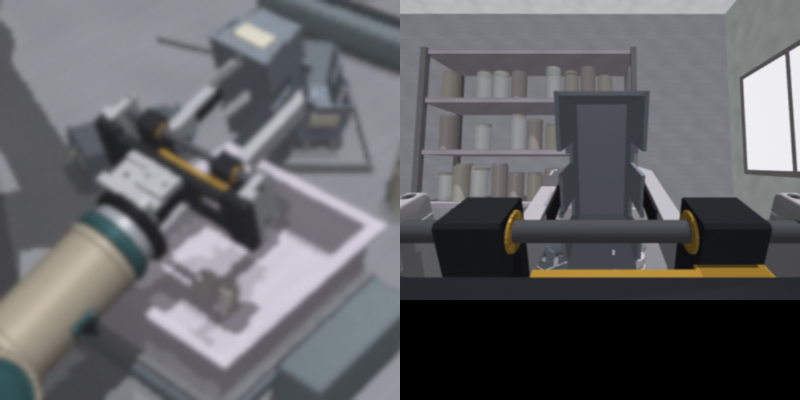

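Emit:
{"method": "apply_moves", "body": {
  "steps": [
    {"tx": 0, "ty": 0, "tz": 0, "rx": -7, "ry": 0, "rz": 0},
    {"tx": 0, "ty": 0, "tz": 0, "rx": -14, "ry": 0, "rz": 0},
    {"tx": 0, "ty": 0, "tz": 0, "rx": -21, "ry": 0, "rz": 0},
    {"tx": 0, "ty": 0, "tz": 0, "rx": -28, "ry": 0, "rz": 0},
    {"tx": 0, "ty": 0, "tz": 0, "rx": -35, "ry": 0, "rz": 0},
    {"tx": 0, "ty": 0, "tz": 0, "rx": -42, "ry": 0, "rz": 0},
    {"tx": 0, "ty": 0, "tz": 0, "rx": -49, "ry": 0, "rz": 0},
    {"tx": 0, "ty": 0, "tz": 0, "rx": -56, "ry": 0, "rz": 0},
    {"tx": 0, "ty": 0, "tz": 0, "rx": -63, "ry": 0, "rz": 0},
    {"tx": 0, "ty": 0, "tz": 0, "rx": -70, "ry": 0, "rz": 0},
    {"tx": 0, "ty": 0, "tz": 0, "rx": -77, "ry": 0, "rz": 0},
    {"tx": 0, "ty": 0, "tz": 0, "rx": -84, "ry": 0, "rz": 0},
    {"tx": 0, "ty": 0, "tz": 0, "rx": -91, "ry": 0, "rz": 0},
    {"tx": 0, "ty": 0, "tz": 0, "rx": -98, "ry": 0, "rz": 0},
    {"tx": 0, "ty": 0, "tz": 0, "rx": -105, "ry": 0, "rz": 0},
    {"tx": 0, "ty": 0, "tz": 0, "rx": -109, "ry": 0, "rz": 0},
    {"tx": 0, "ty": 0, "tz": 0, "rx": -109, "ry": 0, "rz": 0},
    {"tx": 0, "ty": 0, "tz": 0, "rx": -109, "ry": 0, "rz": 0},
    {"tx": 0, "ty": 0, "tz": 0, "rx": -109, "ry": 0, "rz": 0},
    {"tx": 0, "ty": 0, "tz": 0, "rx": -109, "ry": 0, "rz": 0}
  ]
}}

```text
t: 13.65
eef_pos: [0.6527, 0.0786, 0.2578]
tool_rot: [0.708, 0.706, -0.0, -0.001]
force: [0.6, -0.2, -1.6]
width: 0.657
```

Emit:
{"method": "apply_moves", "body": {
  "steps": [
    {"tx": 0, "ty": 0, "tz": 0, "rx": 0, "ry": 0, "rz": 0},
    {"tx": 0, "ty": 0, "tz": 0, "rx": 0, "ry": 0, "rz": 0},
    {"tx": 0, "ty": 0, "tz": 0, "rx": 0, "ry": 0, "rz": 0},
    {"tx": 0, "ty": 0, "tz": 0, "rx": 0, "ry": 0, "rz": 0},
    {"tx": 0, "ty": 0, "tz": 0, "rx": 0, "ry": 0, "rz": 0},
    {"tx": 0, "ty": 0, "tz": 0, "rx": 0, "ry": 0, "rz": 0},
    {"tx": 0, "ty": 0, "tz": 0, "rx": 0, "ry": 0, "rz": 0},
    {"tx": 0, "ty": 0, "tz": 0, "rx": 0, "ry": 0, "rz": 0},
    {"tx": 0, "ty": 0, "tz": 0, "rx": 0, "ry": 0, "rz": 0},
    {"tx": 0, "ty": 0, "tz": 0, "rx": 0, "ry": 0, "rz": 0},
    {"tx": 0, "ty": 0, "tz": 0, "rx": 0, "ry": 0, "rz": 0},
    {"tx": 0, "ty": 0, "tz": 0, "rx": 0, "ry": 0, "rz": 0}
  ]
}}

```text
t: 14.65
eef_pos: [0.653, 0.0801, 0.2585]
tool_rot: [0.707, 0.707, 0.0, 0.0]
force: [0.4, -0.7, -1.5]
width: 0.654
```

```bash
python3 - <<'E'
from fit import *
o=status.get_obs();print(o['t'],o['joint_positions'].round(3),o['eef_pos'].round(4),o['force'],o['torque'])
a=snap('side','side7')['frame'];b=snap('wrist','wrist7')['frame'];snap('scene','scene7')
cv2.imwrite('pics/p7.png',np.hstack([cv2.resize(a[110:260,240:390],(400,400)),cv2.copyMakeBorder(cv2.resize(b,(400,300)),0,100,0,0,0)]))
E
```

```text
14.65 [ 0.016  0.387  1.243 -0.     1.512  0.016] [0.653  0.0801 0.2585] [ 0.37560671 -0.70311068 -1.53292251] [-0.02035685  0.03450877  0.04694764]
```

View pics/p7.png

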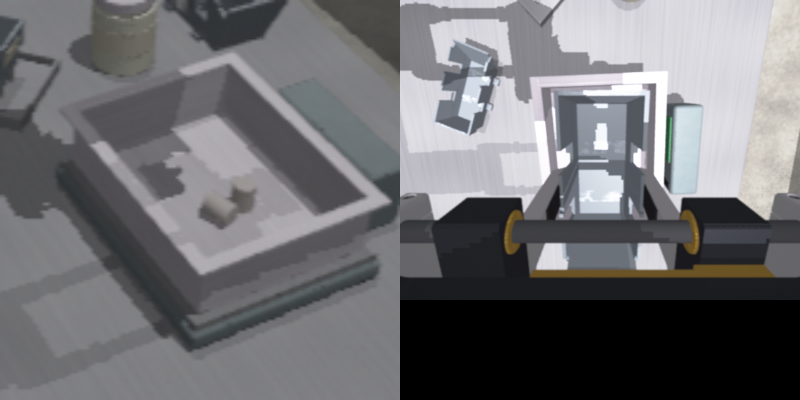

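View pics/scene7.png

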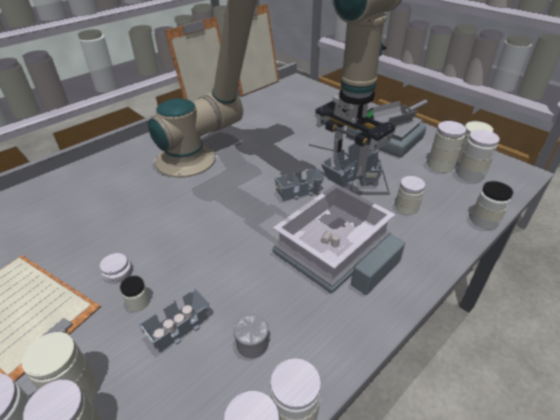

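```bash
cat > inhand.py <<'E'
from fit import *
def inhand(fn,o,extra=()):
    c=load(fn);P=cloud(c).reshape(-1,3);P=P[np.isfinite(P).all(1)]
    T=R.from_quat(o['tool_rot']).as_matrix();Q=(P-o['eef_pos'])@T  # tool frame
    # front/back: tote x along tool x? 
    return Q
E
python3 - <<'E'
from inhand import *
o=status.get_obs()
for fn in ['wrist7','wrist4']:
    if fn=='wrist4': o=dict(tool_rot=[.828,.561,-.001,-.002],eef_pos=np.array([.4533,-.2665,.2317]))
    Q=inhand(fn,o)
    # tool z down; tote region |y|<.033,-.09<x<.09 z -.04..0.04
    m=(abs(Q[:,1])<.04)&(abs(Q[:,0])<.1)&(Q[:,2]>-.035)&(Q[:,2]<.04);X=Q[m]
    for s in (1,-1):
        # far-end rear wall rim: find points top along x>0.04
        S=X[(X[:,0]*s>.05)&(abs(X[:,1])<.025)]
        print(fn,s,len(S))
        if len(S):
            for a in np.arange(-.03,.04,.01):
                k=S[(S[:,2]>a)&(S[:,2]<a+.01)]
                if len(k)>3: print('  z%.2f'%a,len(k),'x',np.percentile(k[:,0],[5,50,95]).round(4))
    F=X[(abs(X[:,1])<.015)&(abs(X[:,0]-.02)<.03)];print('floor',np.percentile(F[:,2],[10,50,90]))
    S=X[(X[:,0]>.0)&(abs(X[:,1])>.02)&(X[:,2]<-.01)];print('rimz',np.percentile(S[:,2],[2,10,50]),np.percentile(S[S[:,1]>0][:,1],[50,95]),np.percentile(S[S[:,1]<0][:,1],[5,50]))
E
```

```text
wrist7 1 3773
  z-0.03 755 x [0.0713 0.0727 0.074 ]
  z-0.02 301 x [0.0697 0.0703 0.0708]
  z-0.01 278 x [0.0679 0.0686 0.0692]
  z0.00 335 x [0.0518 0.0666 0.0673]
  z0.01 396 x [0.0515 0.0631 0.0659]
  z0.02 1708 x [0.0508 0.0572 0.0635]
wrist7 -1 3082
  z-0.03 329 x [-0.068  -0.0669 -0.0657]
  z-0.02 1565 x [-0.0667 -0.0643 -0.0619]
  z-0.01 1187 x [-0.0621 -0.06   -0.058 ]
floor [0.02566837 0.02644359 0.02725335]
rimz [-0.03351731 -0.02664685 -0.02107472] [0.02922803 0.03732865] [-0.03725152 -0.02859327]
wrist4 1 3794
  z-0.03 732 x [0.0716 0.0729 0.0743]
  z-0.02 321 x [0.07   0.0706 0.0711]
  z-0.01 288 x [0.0682 0.0689 0.0695]
  z0.00 344 x [0.0517 0.0668 0.0676]
  z0.01 408 x [0.0515 0.0632 0.0662]
  z0.02 1701 x [0.051  0.0575 0.0638]
wrist4 -1 3088
  z-0.03 326 x [-0.0676 -0.0666 -0.0654]
  z-0.02 1562 x [-0.0665 -0.064  -0.0616]
  z-0.01 1200 x [-0.0618 -0.0598 -0.0577]
floor [-0.00384173  0.01310645  0.02706629]
rimz [-0.03345085 -0.02664898 -0.02091586] [0.02941766 0.03731706] [-0.03733167 -0.02842318]
```

Emit:
{"method": "apply_moves", "body": {
  "steps": [
    {"tx": -1.5, "ty": 3.5, "tz": 0, "rx": 0, "ry": 0, "rz": 5},
    {"tx": -3, "ty": 7, "tz": 0, "rx": 0, "ry": 0, "rz": 10},
    {"tx": -4.5, "ty": 10.5, "tz": 0, "rx": 0, "ry": 0, "rz": 15},
    {"tx": -6, "ty": 14, "tz": 0, "rx": 0, "ry": 0, "rz": 20},
    {"tx": -7.5, "ty": 17.5, "tz": 0, "rx": 0, "ry": 0, "rz": 25},
    {"tx": -9, "ty": 21, "tz": 0, "rx": 0, "ry": 0, "rz": 30},
    {"tx": -10.5, "ty": 25, "tz": 0, "rx": 0, "ry": 0, "rz": 36},
    {"tx": -12.2, "ty": 28.9, "tz": -2, "rx": 0, "ry": 0, "rz": 42},
    {"tx": -12.2, "ty": 28.9, "tz": -5, "rx": 0, "ry": 0, "rz": 44.7},
    {"tx": -12.2, "ty": 28.9, "tz": -8, "rx": 0, "ry": 0, "rz": 44.7},
    {"tx": -12.2, "ty": 28.9, "tz": -10, "rx": 0, "ry": 0, "rz": 44.7},
    {"tx": -12.2, "ty": 28.9, "tz": -10, "rx": 0, "ry": 0, "rz": 44.7},
    {"tx": -12.2, "ty": 28.9, "tz": -10, "rx": 0, "ry": 0, "rz": 44.7},
    {"tx": -12.2, "ty": 28.9, "tz": -10, "rx": 0, "ry": 0, "rz": 44.7},
    {"tx": -12.2, "ty": 28.9, "tz": -10, "rx": 0, "ry": 0, "rz": 44.7}
  ]
}}

```text
t: 16.05
eef_pos: [0.5325, 0.3694, 0.1608]
tool_rot: [0.385, 0.923, 0.002, 0.001]
force: [-0.1, 0.1, -0.4]
width: 0.656
```

```bash
cat > chk.py <<'E'
from inhand import *
import sys
tag=sys.argv[1]
o=status.get_obs();M=R.from_quat(o['tool_rot']).as_matrix()
print(o['t'],'q',o['joint_positions'].round(2),'tcp',o['eef_pos'].round(4),'alpha',np.degrees(np.arctan2(M[1,1],M[0,1])).round(2),'zax',M[:,2].round(4),'F',o['force'].round(2),'w',round(o['width'],3))
snap('wrist','w'+tag);Q=inhand('w'+tag,o)
m=(abs(Q[:,1])<.022)&(abs(Q[:,0])<.1)&(Q[:,2]>-.035)&(Q[:,2]<.04);X=Q[m]
# end wall at mid heights
for s in (1,-1):
    S=X[(X[:,0]*s>.045)&(X[:,2]<0)&(X[:,2]>-.035)]
    top=S[:,2].min() if len(S) else np.nan
    for a in (-.025,-.015,-.005):
        k=S[(abs(S[:,2]-a)<.002)]
        if len(k)>5: print(' end',s,a,len(k),np.percentile(k[:,0],[10,50,90]).round(4))
F=X[(abs(X[:,1])<.015)&(abs(X[:,0]-.03)<.02)];print(' floor tool z',np.percentile(F[:,2],[50]),'n',len(F))
snap('side','s'+tag);snap('scene','c'+tag)
E
python3 chk.py 8
python3 - <<'E'
from h import *
a=load('s8')['frame'];b=load('c8')['frame']
cv2.imwrite('pics/p8.png',np.hstack([cv2.resize(a[50:200,150:300],(400,400)),cv2.resize(b[90:240,300:450],(400,400))]))
E
```

```text
16.05 q [ 0.5   0.42  1.44  0.    1.28 -0.28] tcp [0.5325 0.3694 0.1608] alpha 44.67 zax [ 0.0037  0.0021 -1.    ] F [-0.06  0.11 -0.44] w 0.656
 end 1 -0.025 14 [0.0712 0.0717 0.0727]
 end 1 -0.015 98 [0.07 0.07 0.07]
 end 1 -0.005 83 [0.0683 0.0683 0.0683]
 end -1 -0.015 544 [-0.0657 -0.0645 -0.0634]
 end -1 -0.005 480 [-0.061  -0.0599 -0.0587]
 floor tool z [0.02647702] n 2698
```

View pics/p8.png

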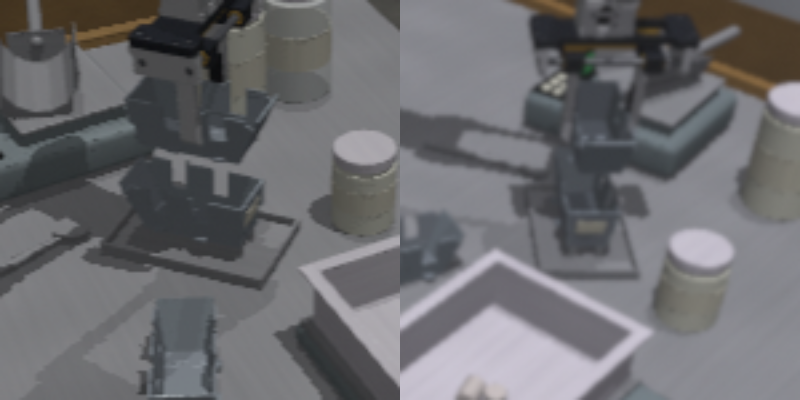

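Emit:
{"method": "apply_moves", "body": {
  "steps": [
    {"tx": 0, "ty": 0, "tz": -1, "rx": 0, "ry": 0, "rz": 0},
    {"tx": 0, "ty": 0, "tz": -2.5, "rx": 0, "ry": 0, "rz": 0},
    {"tx": 0, "ty": 0, "tz": -3.8, "rx": 0, "ry": 0, "rz": 0},
    {"tx": 0, "ty": 0, "tz": -4.4, "rx": 0, "ry": 0, "rz": 0},
    {"tx": 0, "ty": 0, "tz": -4.4, "rx": 0, "ry": 0, "rz": 0},
    {"tx": 0, "ty": 0, "tz": -4.4, "rx": 0, "ry": 0, "rz": 0},
    {"tx": 0, "ty": 0, "tz": -4.4, "rx": 0, "ry": 0, "rz": 0},
    {"tx": 0, "ty": 0, "tz": -4.4, "rx": 0, "ry": 0, "rz": 0},
    {"tx": 0, "ty": 0, "tz": -4.4, "rx": 0, "ry": 0, "rz": 0}
  ]
}}

```text
t: 16.95
eef_pos: [0.5315, 0.3693, 0.1153]
tool_rot: [0.385, 0.923, 0.001, 0.001]
force: [0.5, 0.3, -1.4]
width: 0.655
```

```bash
python3 chk.py 9
python3 - <<'E'
from h import *
a=load('s9')['frame'];b=load('c9')['frame']
cv2.imwrite('pics/p9.png',np.hstack([cv2.resize(a[70:150,190:270],(400,400),interpolation=2),cv2.resize(b[120:220,320:420],(400,400),interpolation=2)]))
E
```

```text
16.95 q [ 0.5   0.45  1.5  -0.    1.19 -0.28] tcp [0.5315 0.3693 0.1153] alpha 44.7 zax [ 1.5e-03  8.0e-04 -1.0e+00] F [ 0.5   0.35 -1.45] w 0.655
 end 1 -0.025 18 [0.071  0.0715 0.0728]
 end 1 -0.015 94 [0.07 0.07 0.07]
 end 1 -0.005 86 [0.0683 0.0683 0.0683]
 end -1 -0.015 569 [-0.0658 -0.0646 -0.0634]
 end -1 -0.005 479 [-0.0611 -0.06   -0.0588]
 floor tool z [0.02647842] n 2706
```

View pics/p9.png

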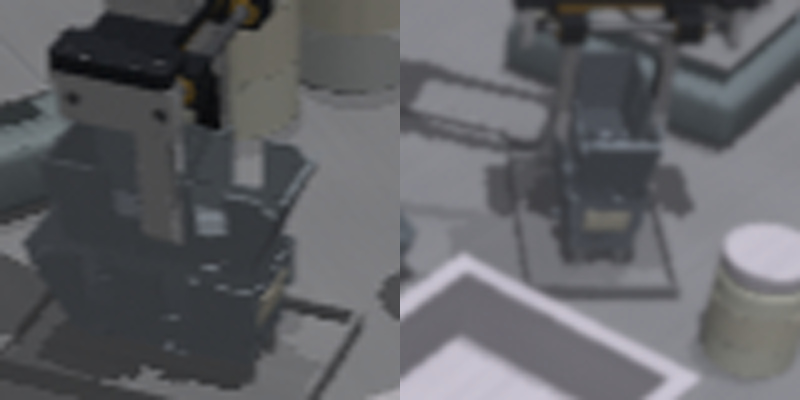

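Emit:
{"method": "apply_moves", "body": {
  "steps": [
    {"tx": -0.05, "ty": 0, "tz": -0.3, "rx": 0, "ry": 0, "rz": 0},
    {"tx": -0.05, "ty": 0, "tz": -0.6, "rx": 0, "ry": 0, "rz": 0},
    {"tx": -0.05, "ty": 0, "tz": -0.9, "rx": 0, "ry": 0, "rz": 0},
    {"tx": -0.05, "ty": 0, "tz": -1.1, "rx": 0, "ry": 0, "rz": 0},
    {"tx": -0.05, "ty": 0, "tz": -1.1, "rx": 0, "ry": 0, "rz": 0},
    {"tx": -0.05, "ty": 0, "tz": -1.1, "rx": 0, "ry": 0, "rz": 0},
    {"tx": -0.05, "ty": 0, "tz": -1.1, "rx": 0, "ry": 0, "rz": 0}
  ]
}}

```text
t: 17.68
eef_pos: [0.5305, 0.3689, 0.1054]
tool_rot: [0.385, 0.923, 0.0, 0.0]
force: [-1.4, -1.5, 8.6]
width: 0.653
```

```bash
python3 chk.py 10
python3 - <<'E'
from h import *
a=load('s10')['frame'];b=load('c10')['frame']
cv2.imwrite('pics/p10.png',np.hstack([cv2.resize(a[70:150,190:270],(400,400),interpolation=2),cv2.resize(b[120:220,320:420],(400,400),interpolation=2)]))
E
```

```text
17.6833 q [ 0.5   0.46  1.51 -0.    1.17 -0.28] tcp [0.5305 0.3689 0.1054] alpha 44.71 zax [ 1.e-03  3.e-04 -1.e+00] F [-1.41 -1.51  8.61] w 0.653
 end 1 -0.025 45 [0.0711 0.0719 0.0733]
 end 1 -0.015 100 [0.0699 0.07   0.07  ]
 end 1 -0.005 84 [0.0683 0.0683 0.0683]
 end -1 -0.015 561 [-0.0659 -0.0647 -0.0635]
 end -1 -0.005 475 [-0.0611 -0.06   -0.0589]
 floor tool z [0.02634302] n 2707
```

View pics/p10.png

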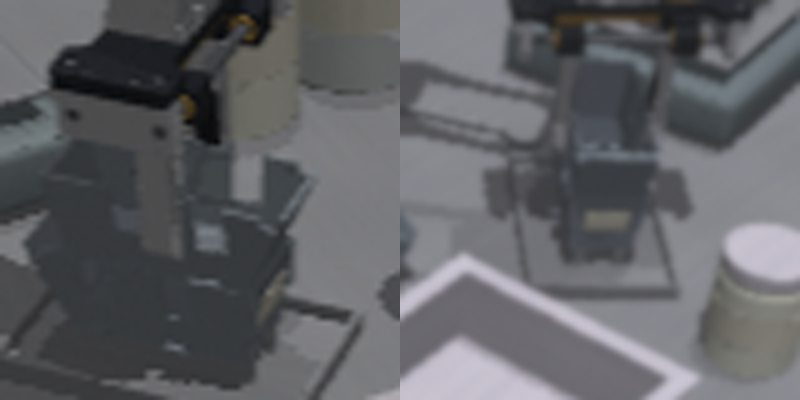

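Emit:
{"method": "apply_moves", "body": {
  "steps": [
    {"tx": 0, "ty": 0, "tz": 0, "rx": 0, "ry": 0, "rz": 0},
    {"tx": 0, "ty": 0, "tz": 0, "rx": 0, "ry": 0, "rz": 0},
    {"tx": 0, "ty": 0, "tz": 0, "rx": 0, "ry": 0, "rz": 0},
    {"tx": 0, "ty": 0, "tz": 0, "rx": 0, "ry": 0, "rz": 0},
    {"tx": 0, "ty": 0, "tz": 0, "rx": 0, "ry": 0, "rz": 0},
    {"tx": 0, "ty": 0, "tz": 0, "rx": 0, "ry": 0, "rz": 0},
    {"tx": 0, "ty": 0, "tz": 0, "rx": 0, "ry": 0, "rz": 0},
    {"tx": 0, "ty": 0, "tz": 0, "rx": 0, "ry": 0, "rz": 0}
  ],
  "gripper": 9.2
}}

```text
t: 18.5
eef_pos: [0.5305, 0.369, 0.1034]
tool_rot: [0.385, 0.923, -0.0, -0.0]
force: [-0.0, -1.0, 0.2]
width: 0.976
```

Emit:
{"method": "apply_moves", "body": {
  "steps": [
    {"tx": 0, "ty": 0, "tz": 1.5, "rx": 0, "ry": 0, "rz": 0},
    {"tx": 0, "ty": 0, "tz": 4, "rx": 0, "ry": 0, "rz": 0},
    {"tx": 0, "ty": 0, "tz": 8, "rx": 0, "ry": 0, "rz": 0},
    {"tx": 0, "ty": 0, "tz": 12, "rx": 0, "ry": 0, "rz": 0},
    {"tx": 0.5, "ty": -3, "tz": 15, "rx": 0, "ry": 0, "rz": -7},
    {"tx": 0, "ty": -6, "tz": 17, "rx": 0, "ry": 0, "rz": -14},
    {"tx": 0, "ty": -9, "tz": 17, "rx": 0, "ry": 0, "rz": -21},
    {"tx": 0, "ty": -9, "tz": 17, "rx": 0, "ry": 0, "rz": -28},
    {"tx": 0, "ty": -9, "tz": 17, "rx": 0, "ry": 0, "rz": -35},
    {"tx": 0, "ty": -9, "tz": 17, "rx": 0, "ry": 0, "rz": -42},
    {"tx": 0, "ty": -9, "tz": 17, "rx": 0, "ry": 0, "rz": -44.7},
    {"tx": 0, "ty": -9, "tz": 17, "rx": 0, "ry": 0, "rz": -44.7},
    {"tx": 0, "ty": -9, "tz": 17, "rx": 0, "ry": 0, "rz": -44.7},
    {"tx": 0, "ty": -9, "tz": 17, "rx": 0, "ry": 0, "rz": -44.7}
  ]
}}

```text
t: 19.67
eef_pos: [0.5305, 0.279, 0.2734]
tool_rot: [0.707, 0.708, -0.0, 0.0]
force: [-1.2, 0.4, -1.0]
width: 0.977
```

```bash
python3 - <<'E'
from fit import *
o=status.get_obs();print(o['t'],o['joint_positions'].round(3),o['eef_pos'].round(4),o['force'])
for n in ['wrist','side','scene']: snap(n,n+'11')
P=pts(['wrist11']);print(fit_tote(P,(.523,.3765),.071))
P=pts(['wrist11','side11','scene11']);print(fit_tote(P,(.523,.3765),.071));print('empty',fit_tote(P,(.415,.15),0),fit_tote(pts(['wrist11']),(.415,.15),0))
X=P[(np.hypot(P[:,0]-.523,P[:,1]-.3765)<.08)];print(np.percentile(X[:,2],[90,95,98,99.5]))
b=load('scene11')['frame'];a=load('side11')['frame']
cv2.imwrite('pics/p11.png',np.hstack([cv2.resize(a[70:150,190:270],(400,400),interpolation=2),cv2.resize(b[120:220,320:420],(400,400),interpolation=2)]))
E
```

```text
19.6667 [ 0.368  0.289  1.353 -0.     1.499  0.367] [0.5305 0.279  0.2734] [-1.19770776  0.36059332 -0.95685384]
(array([0.52244963, 0.37614127]), np.float64(-45.21980844487746), 2108, np.float64(0.0016076505199246367), np.float64(0.12030848329048843), np.float64(0.36041131105398455))
(array([0.5222763 , 0.37602581]), np.float64(-45.26969445250392), 2666, np.float64(0.0016195733797898688), np.float64(0.10379464285714286), np.float64(0.3177083333333333))
empty (array([0.41380001, 0.14979039]), np.float64(67.27527680243291), 980, np.float64(0.0013395646683903428), np.float64(0.3191823899371069), np.float64(0.10455974842767296)) (array([0.41406388, 0.15032376]), np.float64(67.06862801765124), 364, np.float64(0.0009688888334608708), np.float64(0.27236580516898606), np.float64(0.16898608349900596))
[0.3937541  0.39510959 0.39591382 0.39652688]
```

View pics/p11.png

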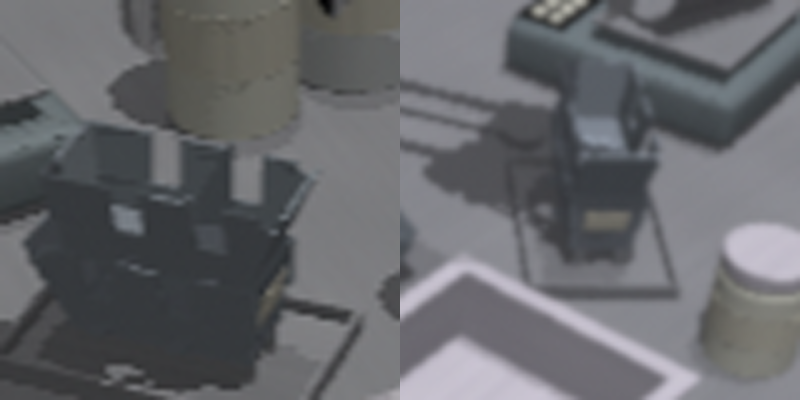

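View pics/wrist11.png

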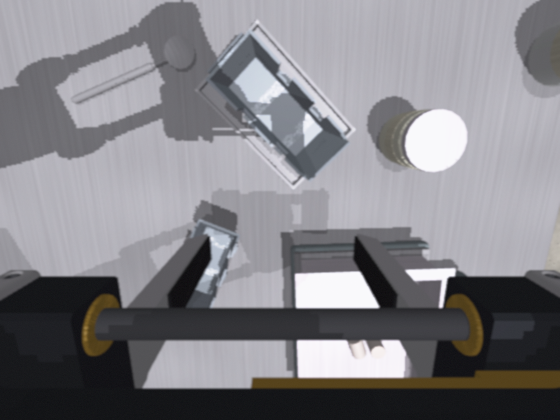

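Emit:
{"method": "apply_moves", "body": {
  "steps": [
    {"tx": -2, "ty": -2, "tz": -1, "rx": 0, "ry": 0, "rz": -4},
    {"tx": -4, "ty": -4, "tz": -3, "rx": 0, "ry": 0, "rz": -8},
    {"tx": -6, "ty": -6, "tz": -5, "rx": 0, "ry": 0, "rz": -12},
    {"tx": -8, "ty": -8, "tz": -7, "rx": 0, "ry": 0, "rz": -16},
    {"tx": -10, "ty": -10, "tz": -9, "rx": 0, "ry": 0, "rz": -20},
    {"tx": -11.2, "ty": -11.9, "tz": -11, "rx": 0, "ry": 0, "rz": -22.5},
    {"tx": -11.2, "ty": -11.9, "tz": -13.3, "rx": 0, "ry": 0, "rz": -22.5},
    {"tx": -11.2, "ty": -11.9, "tz": -13.3, "rx": 0, "ry": 0, "rz": -22.5},
    {"tx": -11.2, "ty": -11.9, "tz": -13.3, "rx": 0, "ry": 0, "rz": -22.5},
    {"tx": -11.2, "ty": -11.9, "tz": -13.3, "rx": 0, "ry": 0, "rz": -22.5},
    {"tx": -11.2, "ty": -11.9, "tz": -13.3, "rx": 0, "ry": 0, "rz": -22.5}
  ]
}}

```text
t: 20.73
eef_pos: [0.4203, 0.1607, 0.1419]
tool_rot: [0.831, 0.556, 0.002, 0.001]
force: [0.8, -0.6, 0.9]
width: 0.979
```

```bash
python3 - <<'E'
from fit import *
o=status.get_obs();M=R.from_quat(o['tool_rot']).as_matrix();print(o['t'],o['eef_pos'].round(4),np.degrees(np.arctan2(M[1,1],M[0,1])))
snap('wrist','wrist12')
print(fit_tote(pts(['wrist12']),(.415,.15),0))
E
```

```text
20.7333 [0.4203 0.1607 0.1419] -22.456853268351896
(array([0.41471747, 0.15049822]), np.float64(67.61053082058379), 2509, np.float64(0.0015488097995471212), np.float64(0.6644254278728606), np.float64(0.1821515892420538))
```

View pics/wrist12.png

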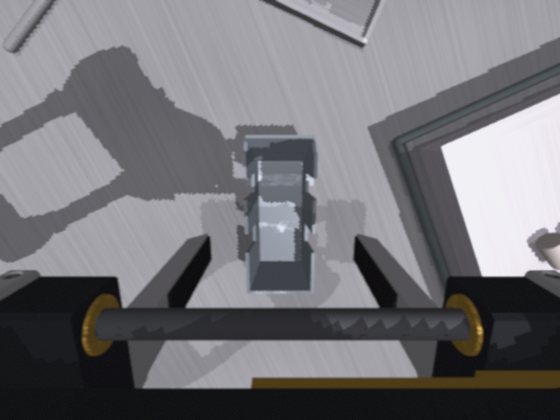

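Emit:
{"method": "apply_moves", "body": {
  "steps": [
    {"tx": 0, "ty": 0, "tz": -3, "rx": 0, "ry": 0, "rz": 0},
    {"tx": 0, "ty": 0, "tz": -6, "rx": 0, "ry": 0, "rz": 0},
    {"tx": 0, "ty": 0, "tz": -9, "rx": 0, "ry": 0, "rz": 0},
    {"tx": 0, "ty": 0, "tz": -10.6, "rx": 0, "ry": 0, "rz": 0},
    {"tx": 0, "ty": 0, "tz": -10.6, "rx": 0, "ry": 0, "rz": 0},
    {"tx": 0, "ty": 0, "tz": -10.6, "rx": 0, "ry": 0, "rz": 0},
    {"tx": 0, "ty": 0, "tz": -10.6, "rx": 0, "ry": 0, "rz": 0}
  ]
}}

```text
t: 21.37
eef_pos: [0.4202, 0.1605, 0.0357]
tool_rot: [0.831, 0.556, 0.001, 0.001]
force: [-0.4, 0.2, 0.7]
width: 0.983
```

Emit:
{"method": "apply_moves", "body": {
  "steps": [
    {"tx": 0, "ty": 0, "tz": 0, "rx": 0, "ry": 0, "rz": 0},
    {"tx": 0, "ty": 0, "tz": 0, "rx": 0, "ry": 0, "rz": 0},
    {"tx": 0, "ty": 0, "tz": 0, "rx": 0, "ry": 0, "rz": 0},
    {"tx": 0, "ty": 0, "tz": 0, "rx": 0, "ry": 0, "rz": 0},
    {"tx": 0, "ty": 0, "tz": 0, "rx": 0, "ry": 0, "rz": 0},
    {"tx": 0, "ty": 0, "tz": 0, "rx": 0, "ry": 0, "rz": 0},
    {"tx": 0, "ty": 0, "tz": 0, "rx": 0, "ry": 0, "rz": 0},
    {"tx": 0, "ty": 0, "tz": 0, "rx": 0, "ry": 0, "rz": 0},
    {"tx": 0, "ty": 0, "tz": 0, "rx": 0, "ry": 0, "rz": 0},
    {"tx": 0, "ty": 0, "tz": 0, "rx": 0, "ry": 0, "rz": 0}
  ],
  "gripper": 4,
  "force": 40
}}

```text
t: 22.2
eef_pos: [0.4187, 0.1601, 0.0349]
tool_rot: [0.832, 0.555, 0.0, 0.0]
force: [-0.7, -0.8, 6.1]
width: 0.658
```

Emit:
{"method": "apply_moves", "body": {
  "steps": [
    {"tx": 0, "ty": 0, "tz": 2, "rx": 0, "ry": 0, "rz": 0},
    {"tx": 0, "ty": 0, "tz": 6, "rx": 0, "ry": 0, "rz": 0},
    {"tx": 0, "ty": 0, "tz": 10, "rx": 0, "ry": 0, "rz": 0},
    {"tx": 0, "ty": 0, "tz": 14, "rx": 0, "ry": 0, "rz": 0},
    {"tx": 0, "ty": 0, "tz": 18, "rx": 0, "ry": 0, "rz": 0},
    {"tx": 0, "ty": 0, "tz": 20, "rx": 0, "ry": 0, "rz": 0},
    {"tx": 0, "ty": 0, "tz": 20, "rx": 0, "ry": 0, "rz": 0},
    {"tx": 0, "ty": 0, "tz": 20, "rx": 0, "ry": 0, "rz": 0},
    {"tx": 0, "ty": 0, "tz": 20, "rx": 0, "ry": 0, "rz": 0},
    {"tx": 0, "ty": 0, "tz": 20, "rx": 0, "ry": 0, "rz": 0}
  ]
}}

```text
t: 23.03
eef_pos: [0.417, 0.1596, 0.2321]
tool_rot: [0.831, 0.556, -0.002, -0.001]
force: [0.4, -0.1, -1.5]
width: 0.655
```

```bash
python3 chk.py 13
```

```text
23.0333 q [ 0.21  0.08  1.73 -0.    1.34  0.6 ] tcp [0.417  0.1596 0.2321] alpha -22.5 zax [-0.0048 -0.0012 -1.    ] F [ 0.44 -0.06 -1.53] w 0.655
 end 1 -0.025 22 [0.0679 0.068  0.0685]
 end 1 -0.015 293 [0.0637 0.0643 0.0653]
 end 1 -0.005 237 [0.0594 0.06   0.0607]
 end -1 -0.015 426 [-0.0713 -0.0705 -0.0697]
 end -1 -0.005 381 [-0.0697 -0.0689 -0.068 ]
 floor tool z [0.02705858] n 2582
```

View pics/w13.png

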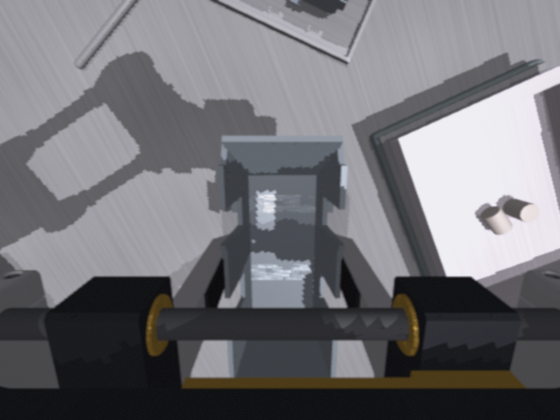

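Emit:
{"method": "apply_moves", "body": {
  "steps": [
    {"tx": 0.5, "ty": 2, "tz": 0, "rx": 0, "ry": 0, "rz": 5},
    {"tx": 1.5, "ty": 5, "tz": 0, "rx": 0, "ry": 0, "rz": 12},
    {"tx": 3, "ty": 8, "tz": 0, "rx": 0, "ry": 0, "rz": 19},
    {"tx": 4.5, "ty": 11, "tz": 0, "rx": 0, "ry": 0, "rz": 26},
    {"tx": 6, "ty": 14, "tz": 0, "rx": 0, "ry": 0, "rz": 33},
    {"tx": 7, "ty": 17, "tz": 0, "rx": 0, "ry": 0, "rz": 40},
    {"tx": 8, "ty": 20, "tz": 0, "rx": 0, "ry": 0, "rz": 47},
    {"tx": 9.6, "ty": 22.4, "tz": 0, "rx": 0, "ry": 0, "rz": 54},
    {"tx": 9.6, "ty": 22.4, "tz": -1, "rx": 0, "ry": 0, "rz": 61},
    {"tx": 9.6, "ty": 22.4, "tz": -3, "rx": 0, "ry": 0, "rz": 67.2},
    {"tx": 9.6, "ty": 22.4, "tz": -5, "rx": 0, "ry": 0, "rz": 67.2},
    {"tx": 9.6, "ty": 22.4, "tz": -6, "rx": 0, "ry": 0, "rz": 67.2},
    {"tx": 9.6, "ty": 22.4, "tz": -6.7, "rx": 0, "ry": 0, "rz": 67.2},
    {"tx": 9.6, "ty": 22.4, "tz": -6.7, "rx": 0, "ry": 0, "rz": 67.2},
    {"tx": 9.6, "ty": 22.4, "tz": -6.7, "rx": 0, "ry": 0, "rz": 67.2},
    {"tx": 9.6, "ty": 22.4, "tz": -6.7, "rx": 0, "ry": 0, "rz": 67.2},
    {"tx": 9.6, "ty": 22.4, "tz": -6.7, "rx": 0, "ry": 0, "rz": 67.2},
    {"tx": 9.6, "ty": 22.4, "tz": -6.7, "rx": 0, "ry": 0, "rz": 67.2}
  ]
}}

```text
t: 24.68
eef_pos: [0.515, 0.3842, 0.1687]
tool_rot: [0.385, 0.923, 0.001, 0.001]
force: [0.1, 1.0, -0.9]
width: 0.656
```

```bash
python3 chk.py 14
python3 - <<'E'
from h import *
a=load('s14')['frame'];b=load('c14')['frame']
cv2.imwrite('pics/p14.png',np.hstack([cv2.resize(a[50:150,180:280],(400,400),interpolation=2),cv2.resize(b[110:210,320:420],(400,400),interpolation=2)]))
E
```

```text
24.6833 q [ 0.53  0.41  1.44  0.    1.3  -0.25] tcp [0.515  0.3842 0.1687] alpha 44.69 zax [ 0.0019  0.0011 -1.    ] F [ 0.15  1.   -0.87] w 0.656
 end 1 -0.025 22 [0.0674 0.0679 0.0684]
 end 1 -0.015 305 [0.0632 0.0642 0.0648]
 end 1 -0.005 237 [0.0588 0.0595 0.0601]
 end -1 -0.015 442 [-0.0718 -0.071  -0.0702]
 end -1 -0.005 361 [-0.0702 -0.0694 -0.0688]
 floor tool z [0.02705829] n 2568
```

View pics/p14.png

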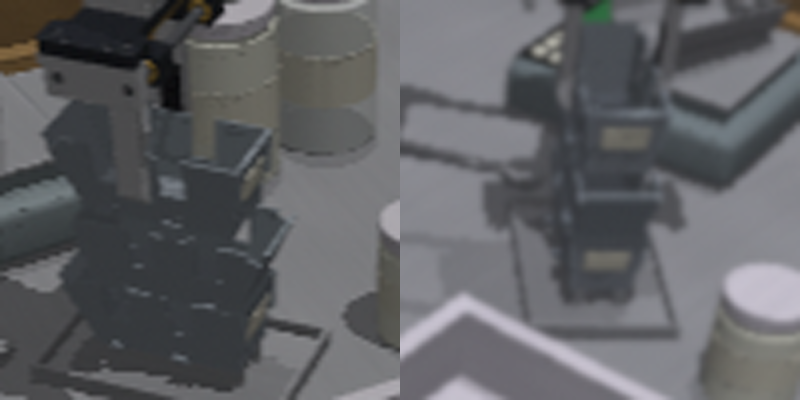

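Emit:
{"method": "apply_moves", "body": {
  "steps": [
    {"tx": 0, "ty": 0, "tz": -0.3, "rx": 0, "ry": 0, "rz": 0},
    {"tx": 0, "ty": 0, "tz": -0.6, "rx": 0, "ry": 0, "rz": 0},
    {"tx": 0, "ty": 0, "tz": -0.9, "rx": 0, "ry": 0, "rz": 0},
    {"tx": 0, "ty": 0, "tz": -1.15, "rx": 0, "ry": 0, "rz": 0},
    {"tx": 0, "ty": 0, "tz": -1.15, "rx": 0, "ry": 0, "rz": 0},
    {"tx": 0, "ty": 0, "tz": -1.15, "rx": 0, "ry": 0, "rz": 0},
    {"tx": 0, "ty": 0, "tz": -1.15, "rx": 0, "ry": 0, "rz": 0},
    {"tx": 0, "ty": 0, "tz": -1.15, "rx": 0, "ry": 0, "rz": 0}
  ]
}}

```text
t: 25.5
eef_pos: [0.5144, 0.3841, 0.1574]
tool_rot: [0.385, 0.923, 0.0, 0.0]
force: [-2.1, -0.3, 6.6]
width: 0.657
```

```bash
python3 chk.py 15
python3 - <<'E'
from h import *
a=load('s15')['frame'];b=load('c15')['frame']
cv2.imwrite('pics/p15.png',np.hstack([cv2.resize(a[50:150,180:280],(400,400),interpolation=2),cv2.resize(b[110:210,320:420],(400,400),interpolation=2)]))
E
```

```text
25.5 q [ 0.53  0.41  1.45  0.    1.28 -0.25] tcp [0.5144 0.3841 0.1574] alpha 44.7 zax [ 6.e-04  6.e-04 -1.e+00] F [-2.12 -0.28  6.62] w 0.657
 end 1 -0.015 295 [0.0632 0.0642 0.0648]
 end 1 -0.005 241 [0.0588 0.0595 0.0602]
 end -1 -0.015 438 [-0.0717 -0.0709 -0.0702]
 end -1 -0.005 374 [-0.0701 -0.0694 -0.0685]
 floor tool z [0.02708617] n 2563
```

View pics/p15.png

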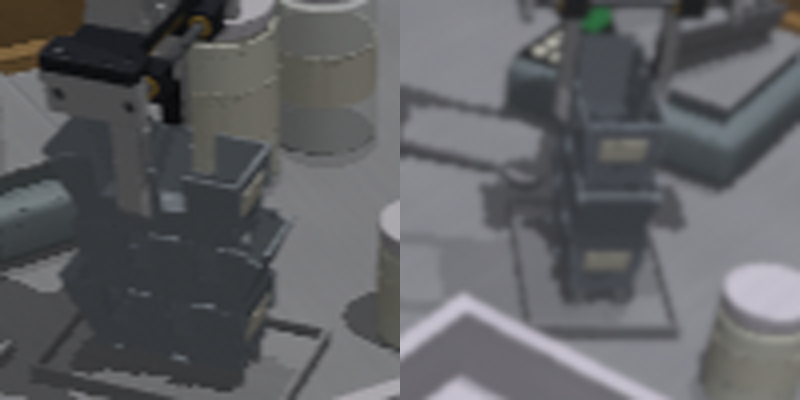

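Contact at the expected height. Release and rise.

Emit:
{"method": "apply_moves", "body": {
  "steps": [
    {"tx": 0, "ty": 0, "tz": 0, "rx": 0, "ry": 0, "rz": 0},
    {"tx": 0, "ty": 0, "tz": 0, "rx": 0, "ry": 0, "rz": 0},
    {"tx": 0, "ty": 0, "tz": 0, "rx": 0, "ry": 0, "rz": 0},
    {"tx": 0, "ty": 0, "tz": 0, "rx": 0, "ry": 0, "rz": 0},
    {"tx": 0, "ty": 0, "tz": 0, "rx": 0, "ry": 0, "rz": 0},
    {"tx": 0, "ty": 0, "tz": 0, "rx": 0, "ry": 0, "rz": 0},
    {"tx": 0, "ty": 0, "tz": 0, "rx": 0, "ry": 0, "rz": 0},
    {"tx": 0, "ty": 0, "tz": 0, "rx": 0, "ry": 0, "rz": 0}
  ],
  "gripper": 9.2
}}

```text
t: 26.32
eef_pos: [0.5145, 0.384, 0.1559]
tool_rot: [0.385, 0.923, -0.0, -0.0]
force: [0.2, -0.0, 0.0]
width: 0.98
```

Emit:
{"method": "apply_moves", "body": {
  "steps": [
    {"tx": 0, "ty": 0, "tz": 1.5, "rx": 0, "ry": 0, "rz": 0},
    {"tx": 0, "ty": 0, "tz": 4, "rx": 0, "ry": 0, "rz": 0},
    {"tx": 0, "ty": 0, "tz": 8, "rx": 0, "ry": 0, "rz": 0},
    {"tx": 0, "ty": 0, "tz": 11, "rx": 0, "ry": 0, "rz": 0},
    {"tx": 0.5, "ty": -3, "tz": 13, "rx": 0, "ry": 0, "rz": -7},
    {"tx": 0.5, "ty": -6, "tz": 14, "rx": 0, "ry": 0, "rz": -14},
    {"tx": 1, "ty": -9, "tz": 15, "rx": 0, "ry": 0, "rz": -21},
    {"tx": 1, "ty": -11, "tz": 15, "rx": 0, "ry": 0, "rz": -28},
    {"tx": 1, "ty": -11, "tz": 15, "rx": 0, "ry": 0, "rz": -35},
    {"tx": 1, "ty": -11, "tz": 15, "rx": 0, "ry": 0, "rz": -42},
    {"tx": 1, "ty": -11, "tz": 15, "rx": 0, "ry": 0, "rz": -44.7},
    {"tx": 1, "ty": -11, "tz": 15, "rx": 0, "ry": 0, "rz": -44.7},
    {"tx": 1, "ty": -11, "tz": 15, "rx": 0, "ry": 0, "rz": -44.7},
    {"tx": 1, "ty": -11, "tz": 15, "rx": 0, "ry": 0, "rz": -44.7}
  ]
}}

```text
t: 27.48
eef_pos: [0.5245, 0.274, 0.3059]
tool_rot: [0.707, 0.708, -0.0, 0.0]
force: [1.2, 0.3, -1.0]
width: 0.976
```

```bash
python3 - <<'E'
from fit import *
o=status.get_obs();print(o['t'],o['joint_positions'].round(3),o['eef_pos'].round(4),o['force'])
for n in ['wrist','side','scene']: snap(n,n+'16')
P=pts(['wrist16']);print(fit_tote(P,(.523,.3765),.122))
P=pts(['wrist16','side16','scene16']);print(fit_tote(P,(.523,.3765),.122));print('four',fit_tote(P,(.579,-.414),0))
b=load('scene16')['frame'];a=load('side16')['frame']
cv2.imwrite('pics/p16.png',np.hstack([cv2.resize(a[50:150,180:280],(400,400),interpolation=2),cv2.resize(b[110:210,320:420],(400,400),interpolation=2)]))
E
```

```text
27.4833 [ 0.364  0.268  1.306 -0.     1.568  0.363] [0.5245 0.274  0.3059] [ 1.16145955  0.34044984 -0.98872586]
(array([0.52254044, 0.37459521]), np.float64(134.77564076106125), 2617, np.float64(0.0016155590400621714), np.float64(0.12742561448900389), np.float64(0.7755498059508409))
(array([0.52228041, 0.37462945]), np.float64(134.79834920159513), 3264, np.float64(0.0016484237954465294), np.float64(0.12740141557128412), np.float64(0.717391304347826))
four (array([ 0.57912061, -0.41448131]), np.float64(88.57482036581784), 1245, np.float64(0.0015341492283544589), np.float64(0.07107619221633474), np.float64(0.00913575735428467))
```

View pics/p16.png

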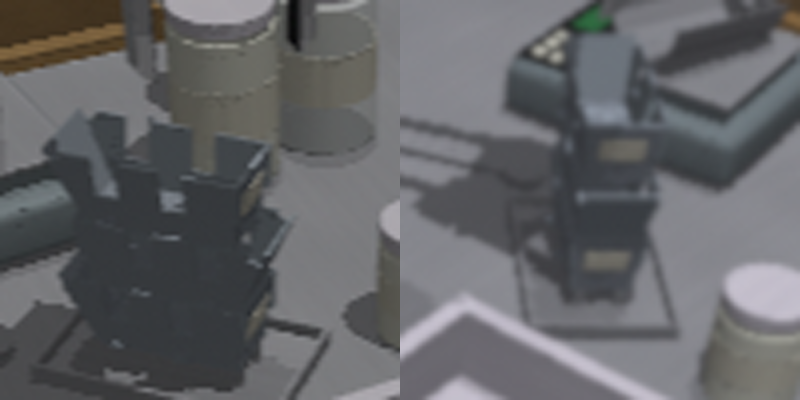

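View pics/side16.png

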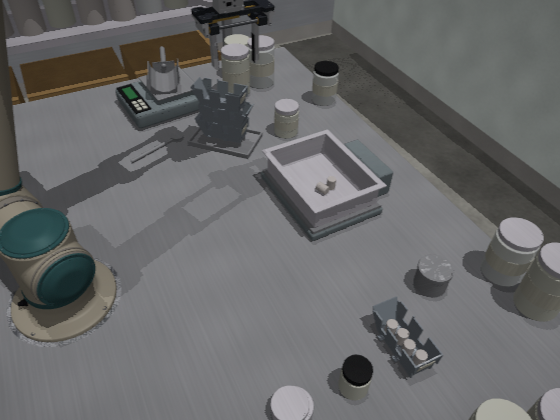

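```bash
python3 - <<'E'
from fit import *
P=pts(['side16','scene16'])
m=(P[:,1]<-.25)&(P[:,1]>-.62)&(P[:,0]>.3)&(P[:,0]<.9)
for lo,hi in [(.066,.075),(.057,.063),(.1,.25)]:
    X=P[m&(P[:,2]>lo)&(P[:,2]<hi)]
    g=np.zeros((60,60),np.uint8); g[((X[:,0]-.3)*100).astype(int).clip(0,59),((X[:,1]+.62)*100).astype(int).clip(0,59)]=1
    n,l,s,c=cv2.connectedComponentsWithStats(g)
    for i in range(1,n):
        if s[i,4]>6: print(lo,'x',.3+s[i,1]/100,.3+(s[i,1]+s[i,3])/100,'y',-.62+s[i,0]/100,-.62+(s[i,0]+s[i,2])/100)
E
```

```text
0.066 x 0.42 0.48 y -0.47 -0.4
0.066 x 0.56 0.61 y -0.62 -0.59
0.066 x 0.8500000000000001 0.8899999999999999 y -0.5 -0.41000000000000003
0.066 x 0.8500000000000001 0.8999999999999999 y -0.4 -0.31
0.057 x 0.42 0.48 y -0.47 -0.4
0.057 x 0.54 0.62 y -0.48 -0.43
0.057 x 0.54 0.56 y -0.42 -0.38
0.057 x 0.54 0.62 y -0.37 -0.33
0.057 x 0.56 0.61 y -0.62 -0.59
0.057 x 0.6 0.62 y -0.42 -0.38
0.057 x 0.6799999999999999 0.77 y -0.35 -0.27
0.057 x 0.8500000000000001 0.8999999999999999 y -0.5 -0.31
0.1 x 0.52 0.61 y -0.62 -0.59
0.1 x 0.8500000000000001 0.8999999999999999 y -0.49 -0.3
```

Emit:
{"method": "apply_moves", "body": {
  "steps": [
    {"tx": 0.3, "ty": -3.3, "tz": 0, "rx": 0, "ry": 0, "rz": -6},
    {"tx": 0.6, "ty": -6.6, "tz": 0, "rx": 0, "ry": 0, "rz": -12},
    {"tx": 1, "ty": -10, "tz": 0, "rx": 0, "ry": 0, "rz": -18},
    {"tx": 1.3, "ty": -13.3, "tz": 0, "rx": 0, "ry": 0, "rz": -24},
    {"tx": 1.6, "ty": -16.6, "tz": 0, "rx": 0, "ry": 0, "rz": -30},
    {"tx": 2, "ty": -20, "tz": 0, "rx": 0, "ry": 0, "rz": -36},
    {"tx": 2.3, "ty": -23.3, "tz": 0, "rx": 0, "ry": 0, "rz": -42},
    {"tx": 2.6, "ty": -26.6, "tz": 0, "rx": 0, "ry": 0, "rz": -48},
    {"tx": 3, "ty": -30, "tz": 0, "rx": 0, "ry": 0, "rz": -54},
    {"tx": 3.3, "ty": -33.3, "tz": 0, "rx": 0, "ry": 0, "rz": -60},
    {"tx": 3.6, "ty": -36.6, "tz": 0, "rx": 0, "ry": 0, "rz": -66},
    {"tx": 4, "ty": -40, "tz": 0, "rx": 0, "ry": 0, "rz": -72},
    {"tx": 4.3, "ty": -43.3, "tz": 0, "rx": 0, "ry": 0, "rz": -78},
    {"tx": 4.6, "ty": -46.6, "tz": 0, "rx": 0, "ry": 0, "rz": -84},
    {"tx": 5, "ty": -50, "tz": 0, "rx": 0, "ry": 0, "rz": -90},
    {"tx": 5.5, "ty": -53.3, "tz": 0, "rx": 0, "ry": 0, "rz": -96},
    {"tx": 5.5, "ty": -56.6, "tz": 0, "rx": 0, "ry": 0, "rz": -102},
    {"tx": 5.5, "ty": -60, "tz": 0, "rx": 0, "ry": 0, "rz": -108},
    {"tx": 5.5, "ty": -60, "tz": 0, "rx": 0, "ry": 0, "rz": -114},
    {"tx": 5.5, "ty": -60, "tz": 0, "rx": 0, "ry": 0, "rz": -120}
  ]
}}

```text
t: 29.3
eef_pos: [0.5793, -0.3284, 0.3048]
tool_rot: [0.965, -0.263, -0.001, -0.0]
force: [0.6, -0.1, 0.5]
width: 0.979
```

Emit:
{"method": "apply_moves", "body": {
  "steps": [
    {"tx": 0, "ty": -1, "tz": 0, "rx": 0, "ry": 0, "rz": -7},
    {"tx": 0, "ty": -2, "tz": 0, "rx": 0, "ry": 0, "rz": -14},
    {"tx": 0, "ty": -3, "tz": -1, "rx": 0, "ry": 0, "rz": -21},
    {"tx": 0, "ty": -4, "tz": -3, "rx": 0, "ry": 0, "rz": -28},
    {"tx": 0, "ty": -5, "tz": -5, "rx": 0, "ry": 0, "rz": -35},
    {"tx": 0, "ty": -6, "tz": -7, "rx": 0, "ry": 0, "rz": -42},
    {"tx": 0, "ty": -7, "tz": -9, "rx": 0, "ry": 0, "rz": -49},
    {"tx": 0, "ty": -7.7, "tz": -11, "rx": 0, "ry": 0, "rz": -56},
    {"tx": 0, "ty": -7.7, "tz": -14, "rx": 0, "ry": 0, "rz": -61.3},
    {"tx": 0, "ty": -7.7, "tz": -16.6, "rx": 0, "ry": 0, "rz": -61.3},
    {"tx": 0, "ty": -7.7, "tz": -16.6, "rx": 0, "ry": 0, "rz": -61.3},
    {"tx": 0, "ty": -7.7, "tz": -16.6, "rx": 0, "ry": 0, "rz": -61.3},
    {"tx": 0, "ty": -7.7, "tz": -16.6, "rx": 0, "ry": 0, "rz": -61.3},
    {"tx": 0, "ty": -7.7, "tz": -16.6, "rx": 0, "ry": 0, "rz": -61.3}
  ]
}}

```text
t: 30.47
eef_pos: [0.5808, -0.4039, 0.1425]
tool_rot: [-0.699, 0.715, -0.002, 0.0]
force: [0.1, 0.1, 0.2]
width: 0.98
```

```bash
python3 - <<'E'
from fit import *
o=status.get_obs();M=R.from_quat(o['tool_rot']).as_matrix();print(o['t'],o['joint_positions'].round(3),o['eef_pos'].round(4),np.degrees(np.arctan2(M[1,1],M[0,1])))
snap('wrist','wrist17');print(fit_tote(pts(['wrist17']),(.579,-.405),0))
E
```

```text
30.4667 [-0.706  0.516  1.313 -0.     1.309  2.458] [ 0.5808 -0.4039  0.1425] 178.72883499795438
(array([ 0.58024703, -0.41546954]), np.float64(88.62145669588185), 2667, np.float64(0.0016753769838372158), np.float64(0.32633093525179857), np.float64(0.039136690647482014))
```

View pics/wrist17.png

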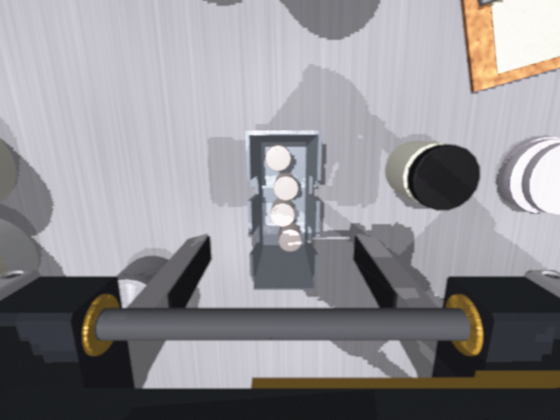

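Emit:
{"method": "apply_moves", "body": {
  "steps": [
    {"tx": 0, "ty": -0.1, "tz": -3, "rx": 0, "ry": 0, "rz": 0},
    {"tx": 0, "ty": -0.1, "tz": -6, "rx": 0, "ry": 0, "rz": 0},
    {"tx": 0, "ty": -0.1, "tz": -9, "rx": 0, "ry": 0, "rz": 0},
    {"tx": 0, "ty": -0.1, "tz": -10.5, "rx": 0, "ry": 0, "rz": 0},
    {"tx": 0, "ty": -0.1, "tz": -10.5, "rx": 0, "ry": 0, "rz": 0},
    {"tx": 0, "ty": -0.1, "tz": -10.5, "rx": 0, "ry": 0, "rz": 0},
    {"tx": 0, "ty": -0.1, "tz": -10.5, "rx": 0, "ry": 0, "rz": 0}
  ]
}}

```text
t: 31.1
eef_pos: [0.581, -0.4051, 0.0374]
tool_rot: [-0.699, 0.715, -0.002, 0.0]
force: [-0.1, -0.2, -0.6]
width: 0.978
```

Emit:
{"method": "apply_moves", "body": {
  "steps": [
    {"tx": 0, "ty": 0, "tz": 0, "rx": 0, "ry": 0, "rz": 0},
    {"tx": 0, "ty": 0, "tz": 0, "rx": 0, "ry": 0, "rz": 0},
    {"tx": 0, "ty": 0, "tz": 0, "rx": 0, "ry": 0, "rz": 0},
    {"tx": 0, "ty": 0, "tz": 0, "rx": 0, "ry": 0, "rz": 0},
    {"tx": 0, "ty": 0, "tz": 0, "rx": 0, "ry": 0, "rz": 0},
    {"tx": 0, "ty": 0, "tz": 0, "rx": 0, "ry": 0, "rz": 0},
    {"tx": 0, "ty": 0, "tz": 0, "rx": 0, "ry": 0, "rz": 0},
    {"tx": 0, "ty": 0, "tz": 0, "rx": 0, "ry": 0, "rz": 0},
    {"tx": 0, "ty": 0, "tz": 0, "rx": 0, "ry": 0, "rz": 0},
    {"tx": 0, "ty": 0, "tz": 0, "rx": 0, "ry": 0, "rz": 0}
  ],
  "gripper": 4,
  "force": 45
}}

```text
t: 31.93
eef_pos: [0.58, -0.4041, 0.0356]
tool_rot: [-0.699, 0.715, -0.0, 0.0]
force: [0.5, -0.2, 4.2]
width: 0.654
```

Emit:
{"method": "apply_moves", "body": {
  "steps": [
    {"tx": 0, "ty": 0, "tz": 2, "rx": 0, "ry": 0, "rz": 0},
    {"tx": 0, "ty": 0, "tz": 5, "rx": 0, "ry": 0, "rz": 0},
    {"tx": 0, "ty": 0, "tz": 9, "rx": 0, "ry": 0, "rz": 0},
    {"tx": 0, "ty": 0, "tz": 13, "rx": 0, "ry": 0, "rz": 0},
    {"tx": 0, "ty": 0, "tz": 17, "rx": 0, "ry": 0, "rz": 0},
    {"tx": 0, "ty": 0, "tz": 21, "rx": 0, "ry": 0, "rz": 0},
    {"tx": 0, "ty": 0, "tz": 22.5, "rx": 0, "ry": 0, "rz": 0},
    {"tx": 0, "ty": 0, "tz": 22.5, "rx": 0, "ry": 0, "rz": 0},
    {"tx": 0, "ty": 0, "tz": 22.5, "rx": 0, "ry": 0, "rz": 0},
    {"tx": 0, "ty": 0, "tz": 22.5, "rx": 0, "ry": 0, "rz": 0},
    {"tx": 0, "ty": 0, "tz": 22.5, "rx": 0, "ry": 0, "rz": 0}
  ]
}}

```text
t: 32.85
eef_pos: [0.5783, -0.403, 0.256]
tool_rot: [-0.699, 0.715, 0.004, -0.0]
force: [-0.1, 0.3, -3.3]
width: 0.656
```

```bash
python3 chk.py 18
```

```text
32.85 q [-0.71  0.47  1.12 -0.    1.56  2.46] tcp [ 0.5783 -0.403   0.256 ] alpha 178.7 zax [-0.0055  0.0046 -1.    ] F [-0.11  0.33 -3.3 ] w 0.656
 end 1 -0.015 97 [0.0698 0.0698 0.0698]
 end 1 -0.005 104 [0.0504 0.0679 0.068 ]
 end -1 -0.015 541 [-0.0668 -0.0656 -0.0644]
 end -1 -0.005 483 [-0.0622 -0.0611 -0.0599]
 floor tool z [-0.00136135] n 2943
```

View pics/w18.png

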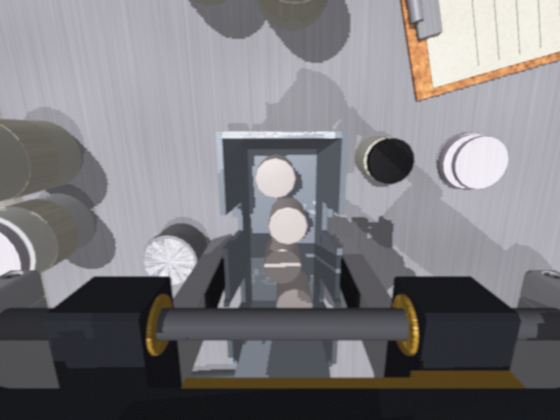

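Emit:
{"method": "apply_moves", "body": {
  "steps": [
    {"tx": 0.2, "ty": 1.5, "tz": 0, "rx": 0, "ry": 0, "rz": 3},
    {"tx": 0.6, "ty": 4, "tz": 0, "rx": 0, "ry": 0, "rz": 9},
    {"tx": 1, "ty": 6.5, "tz": 0, "rx": 0, "ry": 0, "rz": 15},
    {"tx": 1.4, "ty": 9, "tz": 0, "rx": 0, "ry": 0, "rz": 21},
    {"tx": 1.8, "ty": 11.5, "tz": 0, "rx": 0, "ry": 0, "rz": 27},
    {"tx": 2.2, "ty": 14, "tz": 0, "rx": 0, "ry": 0, "rz": 33},
    {"tx": 2.6, "ty": 16.5, "tz": 0, "rx": 0, "ry": 0, "rz": 39},
    {"tx": 3, "ty": 19, "tz": 0, "rx": 0, "ry": 0, "rz": 45},
    {"tx": 3.4, "ty": 21.5, "tz": 0, "rx": 0, "ry": 0, "rz": 51},
    {"tx": 3.8, "ty": 24, "tz": 0, "rx": 0, "ry": 0, "rz": 57},
    {"tx": 4.2, "ty": 26.5, "tz": 0, "rx": 0, "ry": 0, "rz": 63},
    {"tx": 4.6, "ty": 29, "tz": 0, "rx": 0, "ry": 0, "rz": 69},
    {"tx": 5, "ty": 31.5, "tz": 0, "rx": 0, "ry": 0, "rz": 75},
    {"tx": 5.4, "ty": 34, "tz": 0, "rx": 0, "ry": 0, "rz": 81},
    {"tx": 5.8, "ty": 36.5, "tz": 0, "rx": 0, "ry": 0, "rz": 87},
    {"tx": 6.2, "ty": 39, "tz": 0, "rx": 0, "ry": 0, "rz": 93},
    {"tx": 6.6, "ty": 41.5, "tz": 0, "rx": 0, "ry": 0, "rz": 99},
    {"tx": 7, "ty": 44, "tz": 0, "rx": 0, "ry": 0, "rz": 105},
    {"tx": 7.2, "ty": 46.5, "tz": 0, "rx": 0, "ry": 0, "rz": 111},
    {"tx": 7.2, "ty": 48.4, "tz": 0, "rx": 0, "ry": 0, "rz": 117}
  ]
}}

```text
t: 34.67
eef_pos: [0.6516, 0.0822, 0.2591]
tool_rot: [0.974, 0.225, -0.0, -0.001]
force: [-0.0, -0.5, -3.9]
width: 0.653
```

Emit:
{"method": "apply_moves", "body": {
  "steps": [
    {"tx": 0, "ty": 0, "tz": 0, "rx": 0, "ry": 0, "rz": 6},
    {"tx": 0, "ty": 0, "tz": 0, "rx": 0, "ry": 0, "rz": 12},
    {"tx": 0, "ty": 0, "tz": 0, "rx": 0, "ry": 0, "rz": 18},
    {"tx": 0, "ty": 0, "tz": 0, "rx": 0, "ry": 0, "rz": 24},
    {"tx": 0, "ty": 0, "tz": 0, "rx": 0, "ry": 0, "rz": 30},
    {"tx": 0, "ty": 0, "tz": 0, "rx": 0, "ry": 0, "rz": 36},
    {"tx": 0, "ty": 0, "tz": 0, "rx": 0, "ry": 0, "rz": 42},
    {"tx": 0, "ty": 0, "tz": 0, "rx": 0, "ry": 0, "rz": 48},
    {"tx": 0, "ty": 0, "tz": 0, "rx": 0, "ry": 0, "rz": 54},
    {"tx": 0, "ty": 0, "tz": 0, "rx": 0, "ry": 0, "rz": 60},
    {"tx": 0, "ty": 0, "tz": 0, "rx": 0, "ry": 0, "rz": 64.3},
    {"tx": 0, "ty": 0, "tz": 0, "rx": 0, "ry": 0, "rz": 64.3},
    {"tx": 0, "ty": 0, "tz": 0, "rx": 0, "ry": 0, "rz": 64.3},
    {"tx": 0, "ty": 0, "tz": 0, "rx": 0, "ry": 0, "rz": 64.3},
    {"tx": 0, "ty": 0, "tz": 0, "rx": 0, "ry": 0, "rz": 64.3}
  ]
}}

```text
t: 35.92
eef_pos: [0.6515, 0.08, 0.2598]
tool_rot: [0.707, 0.707, -0.0, -0.0]
force: [0.2, -0.3, -4.3]
width: 0.655
```

```bash
python3 chk.py 19
```

```text
35.9167 q [ 0.02  0.38  1.24 -0.    1.51  0.02] tcp [0.6515 0.08   0.2598] alpha -0.06 zax [-2.e-04 -0.e+00 -1.e+00] F [ 0.22 -0.28 -4.31] w 0.655
 end 1 -0.015 99 [0.0678 0.0683 0.0684]
 end 1 -0.005 111 [0.0488 0.0665 0.0665]
 end -1 -0.015 537 [-0.0683 -0.067  -0.0659]
 end -1 -0.005 486 [-0.0636 -0.0625 -0.0613]
 floor tool z [-0.00135798] n 3033
```

View pics/w19.png

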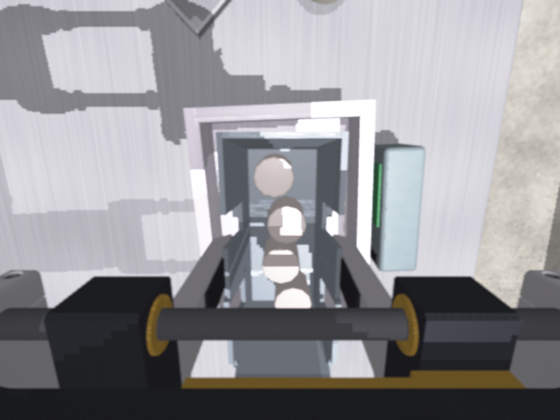

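Emit:
{"method": "apply_moves", "body": {
  "steps": [
    {"tx": 0, "ty": 0, "tz": 0, "rx": 7, "ry": 0, "rz": 0},
    {"tx": 0, "ty": 0, "tz": 0, "rx": 14, "ry": 0, "rz": 0},
    {"tx": 0, "ty": 0, "tz": 0, "rx": 21, "ry": 0, "rz": 0},
    {"tx": 0, "ty": 0, "tz": 0, "rx": 28, "ry": 0, "rz": 0},
    {"tx": 0, "ty": 0, "tz": 0, "rx": 35, "ry": 0, "rz": 0},
    {"tx": 0, "ty": 0, "tz": 0, "rx": 42, "ry": 0, "rz": 0},
    {"tx": 0, "ty": 0, "tz": -0.5, "rx": 49, "ry": 0, "rz": 0},
    {"tx": 0, "ty": 0, "tz": -1, "rx": 56, "ry": 0, "rz": 0},
    {"tx": 0, "ty": 0, "tz": -1.5, "rx": 63, "ry": 0, "rz": 0},
    {"tx": 0, "ty": 0, "tz": -2, "rx": 70, "ry": 0, "rz": 0},
    {"tx": 0, "ty": 0, "tz": -2.5, "rx": 77, "ry": 0, "rz": 0},
    {"tx": 0, "ty": 0, "tz": -2.5, "rx": 81, "ry": 0, "rz": 0},
    {"tx": 0, "ty": 0, "tz": -2.5, "rx": 84, "ry": 0, "rz": 0},
    {"tx": 0, "ty": 0, "tz": -2.5, "rx": 87, "ry": 0, "rz": 0},
    {"tx": 0, "ty": 0, "tz": -2.5, "rx": 90, "ry": 0, "rz": 0},
    {"tx": 0, "ty": 0, "tz": -2.5, "rx": 93, "ry": 0, "rz": 0},
    {"tx": 0, "ty": 0, "tz": -2.5, "rx": 96, "ry": 0, "rz": 0},
    {"tx": 0, "ty": 0, "tz": -2.5, "rx": 99, "ry": 0, "rz": 0},
    {"tx": 0, "ty": 0, "tz": -2.5, "rx": 102, "ry": 0, "rz": 0},
    {"tx": 0, "ty": 0, "tz": -2.5, "rx": 105, "ry": 0, "rz": 0}
  ]
}}

```text
t: 37.73
eef_pos: [0.6524, 0.0798, 0.2335]
tool_rot: [0.431, 0.431, 0.561, -0.56]
force: [-1.3, -0.5, -3.6]
width: 0.652
```

Emit:
{"method": "apply_moves", "body": {
  "steps": [
    {"tx": 0, "ty": 0, "tz": 0.5, "rx": 1, "ry": 0, "rz": 0},
    {"tx": 0, "ty": 0, "tz": 1, "rx": 2, "ry": 0, "rz": 0},
    {"tx": 0, "ty": 0, "tz": 1.5, "rx": 3, "ry": 0, "rz": 0},
    {"tx": 0, "ty": 0, "tz": 2, "rx": 4, "ry": 0, "rz": 0},
    {"tx": 0, "ty": 0, "tz": 2.5, "rx": 6, "ry": 0, "rz": 0},
    {"tx": 0, "ty": 0, "tz": 3, "rx": 7, "ry": 0, "rz": 0},
    {"tx": 0, "ty": 0, "tz": 3, "rx": 7, "ry": 0, "rz": 0},
    {"tx": 0, "ty": 0, "tz": 3, "rx": 7, "ry": 0, "rz": 0},
    {"tx": 0, "ty": 0, "tz": 3, "rx": 7, "ry": 0, "rz": 0},
    {"tx": 0, "ty": 0, "tz": 3, "rx": 7, "ry": 0, "rz": 0}
  ]
}}

```text
t: 38.57
eef_pos: [0.6516, 0.08, 0.265]
tool_rot: [0.395, 0.396, 0.586, -0.586]
force: [-0.2, 0.5, -4.3]
width: 0.654
```

```bash
python3 - <<'E'
from fit import *
o=status.get_obs();print(o['t'],o['joint_positions'].round(3),o['eef_pos'].round(4),o['force'],o['torque'])
a=snap('scene','scene20')['frame'];b=snap('wrist','wrist20')['frame']
cv2.imwrite('pics/p20.png',np.hstack([cv2.resize(a[130:280,250:400],(400,400)),cv2.copyMakeBorder(cv2.resize(b,(400,300)),0,100,0,0,0)]))
E
```

```text
38.5667 [-0.49   0.947  1.588  1.395  2.161 -0.921] [0.6516 0.08   0.265 ] [-0.15463183  0.48906725 -4.28380077] [-0.92473931 -0.03590932 -0.05447726]
```

View pics/p20.png

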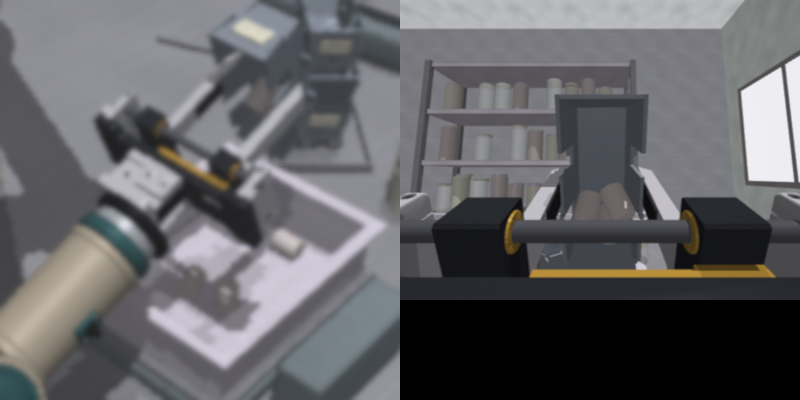

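Emit:
{"method": "apply_moves", "body": {
  "steps": [
    {"tx": 0, "ty": 0, "tz": 1.5, "rx": -5, "ry": 0, "rz": 0},
    {"tx": 0, "ty": 0, "tz": 0, "rx": 2, "ry": 0, "rz": 0},
    {"tx": 0, "ty": 0, "tz": 1.5, "rx": -5, "ry": 0, "rz": 0},
    {"tx": 0, "ty": 0, "tz": 0, "rx": 2, "ry": 0, "rz": 0},
    {"tx": 1, "ty": 0, "tz": 1.5, "rx": -5, "ry": 0, "rz": 0},
    {"tx": -1, "ty": 0, "tz": 0, "rx": 2, "ry": 0, "rz": 0},
    {"tx": 1, "ty": 0, "tz": 1.5, "rx": -5, "ry": 0, "rz": 0},
    {"tx": -1, "ty": 0, "tz": 0, "rx": 2, "ry": 0, "rz": 0},
    {"tx": 1, "ty": 0, "tz": 1.5, "rx": -5, "ry": 0, "rz": 0},
    {"tx": -1, "ty": 0, "tz": 0, "rx": 2, "ry": 0, "rz": 0},
    {"tx": 0, "ty": 0, "tz": 0, "rx": 0, "ry": 0, "rz": 0},
    {"tx": 0, "ty": 0, "tz": 0, "rx": 0, "ry": 0, "rz": 0},
    {"tx": 0, "ty": 0, "tz": 0, "rx": 0, "ry": 0, "rz": 0},
    {"tx": 0, "ty": 0, "tz": 0, "rx": 0, "ry": 0, "rz": 0}
  ]
}}

```text
t: 39.83
eef_pos: [0.6511, 0.0798, 0.2674]
tool_rot: [0.394, 0.397, 0.587, -0.585]
force: [-0.6, -0.4, -1.1]
width: 0.653
```

```bash
python3 - <<'E'
from fit import *
o=status.get_obs();print(o['t'],o['joint_positions'].round(3),o['eef_pos'].round(4),o['force'],o['torque'])
a=snap('scene','scene21')['frame'];b=snap('wrist','wrist21')['frame']
cv2.imwrite('pics/p21.png',np.hstack([cv2.resize(a[130:280,250:400],(400,400)),cv2.copyMakeBorder(cv2.resize(b,(400,300)),0,100,0,0,0)]))
E
```

```text
39.8333 [-0.49   0.944  1.587  1.396  2.162 -0.921] [0.6511 0.0798 0.2674] [-0.56799439 -0.44165283 -1.11708623] [-0.5874246  -0.02164292  0.00161856]
```

View pics/p21.png

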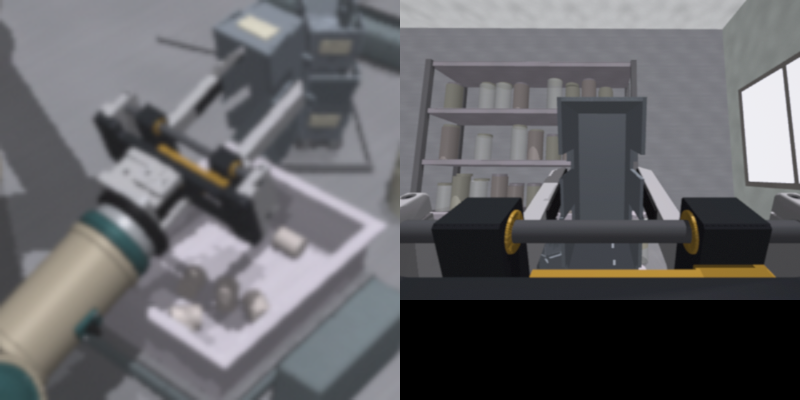

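Emit:
{"method": "apply_moves", "body": {
  "steps": [
    {"tx": 0, "ty": 0, "tz": 0, "rx": -7, "ry": 0, "rz": 0},
    {"tx": 0, "ty": 0, "tz": 0, "rx": -14, "ry": 0, "rz": 0},
    {"tx": 0, "ty": 0, "tz": 0, "rx": -21, "ry": 0, "rz": 0},
    {"tx": 0, "ty": 0, "tz": 0, "rx": -28, "ry": 0, "rz": 0},
    {"tx": 0, "ty": 0, "tz": 0, "rx": -35, "ry": 0, "rz": 0},
    {"tx": 0, "ty": 0, "tz": 0, "rx": -42, "ry": 0, "rz": 0},
    {"tx": 0, "ty": 0, "tz": 0, "rx": -49, "ry": 0, "rz": 0},
    {"tx": 0, "ty": 0, "tz": 0, "rx": -56, "ry": 0, "rz": 0},
    {"tx": 0, "ty": 0, "tz": 0, "rx": -63, "ry": 0, "rz": 0},
    {"tx": 0, "ty": 0, "tz": 0, "rx": -70, "ry": 0, "rz": 0},
    {"tx": 0, "ty": 0, "tz": 0, "rx": -77, "ry": 0, "rz": 0},
    {"tx": 0, "ty": 0, "tz": 0, "rx": -84, "ry": 0, "rz": 0},
    {"tx": 0, "ty": 0, "tz": 0, "rx": -91, "ry": 0, "rz": 0},
    {"tx": 0, "ty": 0, "tz": 0, "rx": -98, "ry": 0, "rz": 0},
    {"tx": 0, "ty": 0, "tz": 0, "rx": -105, "ry": 0, "rz": 0},
    {"tx": 0, "ty": 0, "tz": 0, "rx": -112, "ry": 0, "rz": 0},
    {"tx": 0, "ty": 0, "tz": 0, "rx": -112, "ry": 0, "rz": 0},
    {"tx": 0, "ty": 0, "tz": 0, "rx": -112, "ry": 0, "rz": 0},
    {"tx": 0, "ty": 0, "tz": 0, "rx": -112, "ry": 0, "rz": 0},
    {"tx": 0, "ty": 0, "tz": 0, "rx": -112, "ry": 0, "rz": 0}
  ]
}}

```text
t: 41.6
eef_pos: [0.6508, 0.0784, 0.2653]
tool_rot: [0.708, 0.706, 0.0, -0.001]
force: [-0.2, -0.7, -0.5]
width: 0.655
```

Emit:
{"method": "apply_moves", "body": {
  "steps": [
    {"tx": 0, "ty": 0, "tz": 0, "rx": 0, "ry": 0, "rz": 0},
    {"tx": 0, "ty": 0, "tz": 0, "rx": 0, "ry": 0, "rz": 0},
    {"tx": 0, "ty": 0, "tz": 0, "rx": 0, "ry": 0, "rz": 0},
    {"tx": 0, "ty": 0, "tz": 0, "rx": 0, "ry": 0, "rz": 0},
    {"tx": 0, "ty": 0, "tz": 0, "rx": 0, "ry": 0, "rz": 0},
    {"tx": 0, "ty": 0, "tz": 0, "rx": 0, "ry": 0, "rz": 0},
    {"tx": 0, "ty": 0, "tz": 0, "rx": 0, "ry": 0, "rz": 0},
    {"tx": 0, "ty": 0, "tz": 0, "rx": 0, "ry": 0, "rz": 0},
    {"tx": 0, "ty": 0, "tz": 0, "rx": 0, "ry": 0, "rz": 0},
    {"tx": 0, "ty": 0, "tz": 0, "rx": 0, "ry": 0, "rz": 0},
    {"tx": 0, "ty": 0, "tz": 0, "rx": 0, "ry": 0, "rz": 0},
    {"tx": 0, "ty": 0, "tz": 0, "rx": 0, "ry": 0, "rz": 0}
  ]
}}

```text
t: 42.6
eef_pos: [0.6515, 0.0801, 0.265]
tool_rot: [0.707, 0.707, 0.0, 0.0]
force: [-0.2, -0.3, -1.1]
width: 0.656
```

```bash
python3 chk.py 22
python3 - <<'E'
from fit import *
a=load('s22')['frame'];b=load('w22')['frame']
cv2.imwrite('pics/p22.png',np.hstack([cv2.resize(a[110:260,240:390],(400,400)),cv2.copyMakeBorder(cv2.resize(b,(400,300)),0,100,0,0,0)]))
E
```

```text
42.6 q [ 0.02  0.38  1.23 -0.    1.52  0.02] tcp [0.6515 0.0801 0.265 ] alpha 0.01 zax [ 1.e-04 -0.e+00 -1.e+00] F [-0.19 -0.26 -1.11] w 0.656
 end 1 -0.015 451 [0.0673 0.0687 0.0702]
 end 1 -0.005 131 [0.0648 0.0649 0.0655]
 end -1 -0.015 515 [-0.0676 -0.0666 -0.0656]
 end -1 -0.005 433 [-0.0641 -0.0631 -0.0621]
 floor tool z [0.03117203] n 2646
```

View pics/p22.png

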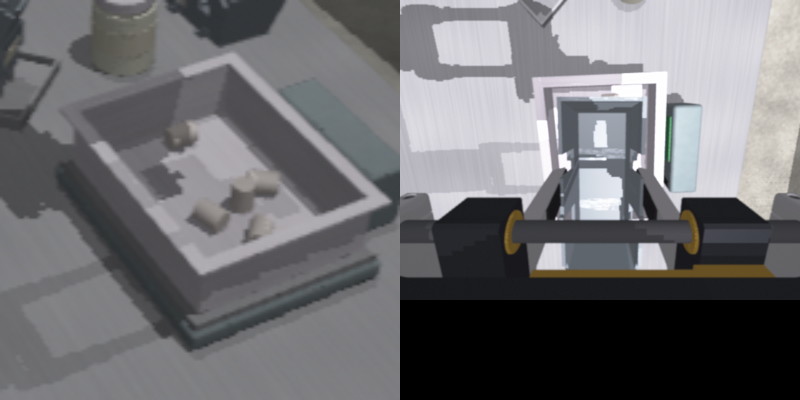

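View pics/c22.png

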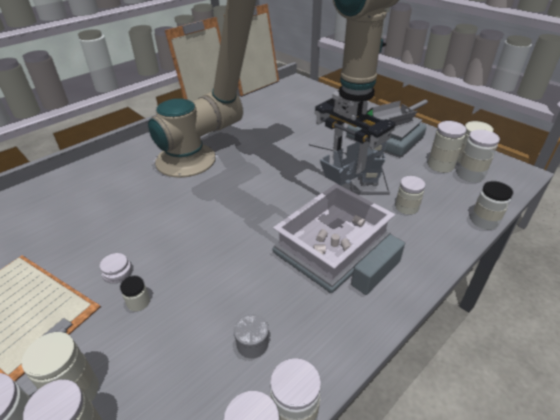

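```bash
python3 - <<'E'
from inhand import *
a=load('s22')['frame'];b=load('w22')['frame']
cv2.imwrite('pics/p22b.png',np.hstack([cv2.resize(a[140:225,260:360],(500,425),interpolation=2),cv2.resize(b[120:400,210:350],(212,425),interpolation=2)]))
o=status.get_obs();Q=inhand('w22',o)
m=(abs(Q[:,1])<.02)&(Q[:,0]>-.03)&(Q[:,0]<.055)&(Q[:,2]<.045)&(Q[:,2]>.015);X=Q[m]
A=np.c_[X[:,:2],np.ones(len(X))]
w=np.ones(len(X),bool)
for _ in range(5):
    s=np.linalg.lstsq(A[w],X[w,2],rcond=None)[0]; r=X[:,2]-A@s; w=abs(r)<.002
print(s,np.degrees(np.arctan(s[:2])),w.mean())
# same for w14 ref
# end rims (top points)
for sg in (1,-1):
    S=Q[(abs(Q[:,1])<.022)&(Q[:,0]*sg>.045)&(abs(Q[:,0])<.1)&(Q[:,2]<0)&(Q[:,2]>-.05)]
    i=np.argsort(S[:,2])[:40];print(sg,S[i].mean(0),S[:,2].min())
E
```

```text
[ 0.1003629  -0.00626857  0.02815842] [ 5.73117942 -0.35915791] 0.9986015941826318
1 [ 0.06835002  0.00139031 -0.01464859] -0.01578147089852415
-1 [-0.06779683  0.00018899 -0.02101665] -0.022084852956821152
```

View pics/p22b.png

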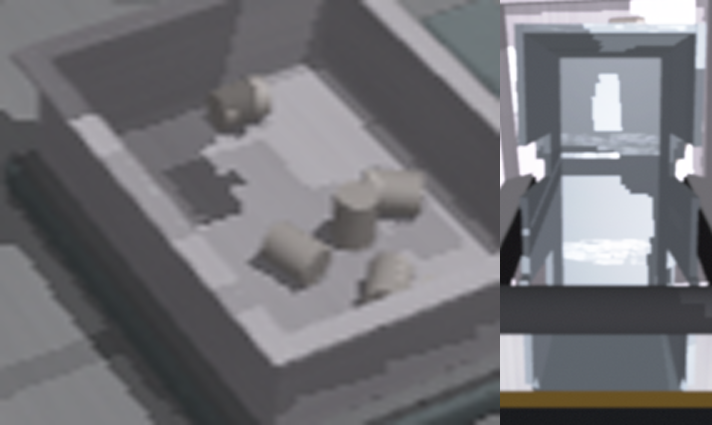

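```bash
python3 - <<'E'
from fit import *
c=load('c22')['frame']
cv2.imwrite('pics/p22c.png',cv2.resize(c[185:280,270:400],(780,570),interpolation=2))
P=cloud(load('s22')).reshape(-1,3);Q=cloud(load('c22')).reshape(-1,3)
X=np.concatenate([P,Q]);X=X[np.isfinite(X).all(1)]
m=(abs(X[:,0]-.652)<.083)&(abs(X[:,1]-.048)<.113)&(X[:,2]>.042)&(X[:,2]<.075);X=X[m]
g=np.zeros((200,250),np.uint8)
for x,y,z in X:
    r,q=int((.75-x)*1000),int((.17-y)*1000)
    if 0<=r<200 and 0<=q<250: g[r,q]=max(g[r,q],int((z-.03)*5000))
cv2.imwrite('pics/pan.png',cv2.resize(g,(750,600),interpolation=0))
E
```

```text
(no output)
```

View pics/p22c.png

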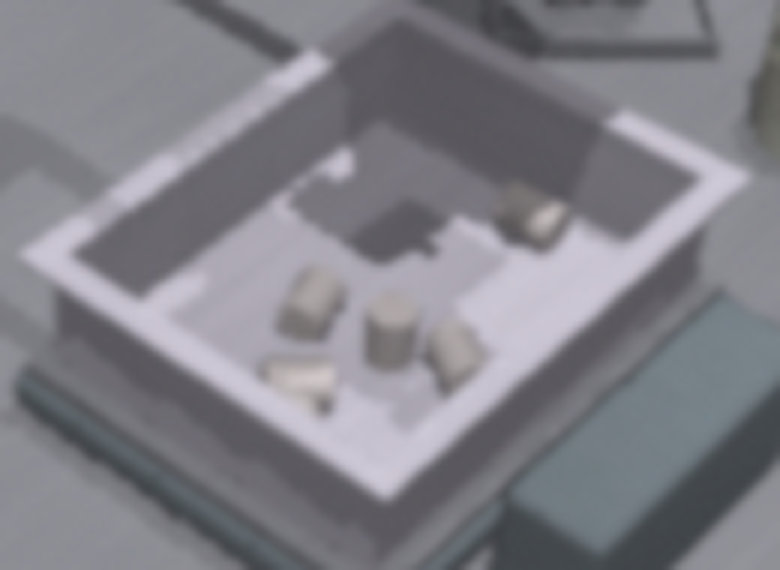

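View pics/pan.png

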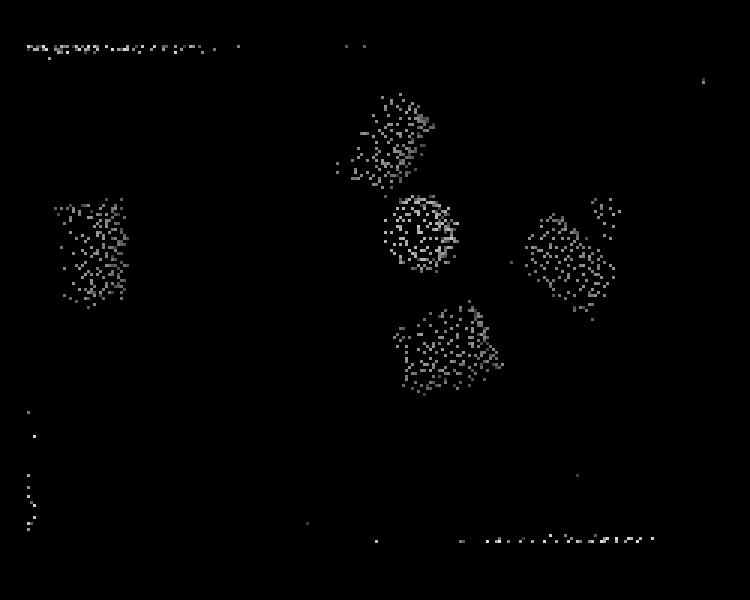

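Emit:
{"method": "apply_moves", "body": {
  "steps": [
    {"tx": 0, "ty": -2, "tz": 1, "rx": 0, "ry": 0, "rz": 0},
    {"tx": 0, "ty": -5, "tz": 2, "rx": 0, "ry": 0, "rz": 0},
    {"tx": 0, "ty": -8, "tz": 3, "rx": 0, "ry": 0, "rz": 0},
    {"tx": 0, "ty": -11, "tz": 4, "rx": 0, "ry": 0, "rz": 0},
    {"tx": 0, "ty": -14, "tz": 5, "rx": 0, "ry": 0, "rz": 0},
    {"tx": 0, "ty": -17, "tz": 6, "rx": 0, "ry": 0, "rz": 0},
    {"tx": 0, "ty": -19, "tz": 6, "rx": 0, "ry": 0, "rz": 0},
    {"tx": 0, "ty": -20, "tz": 6, "rx": 0, "ry": 0, "rz": 0},
    {"tx": 0, "ty": -20, "tz": 6, "rx": 0, "ry": 0, "rz": 0},
    {"tx": 0, "ty": -20, "tz": 6, "rx": 0, "ry": 0, "rz": 0},
    {"tx": 0, "ty": -20, "tz": 6, "rx": 0, "ry": 0, "rz": 0},
    {"tx": 0, "ty": -20, "tz": 6, "rx": 0, "ry": 0, "rz": 0},
    {"tx": 0, "ty": -20, "tz": 6, "rx": 0, "ry": 0, "rz": 0},
    {"tx": 0, "ty": -20, "tz": 6, "rx": 0, "ry": 0, "rz": 0}
  ]
}}

```text
t: 43.92
eef_pos: [0.6516, -0.1188, 0.325]
tool_rot: [0.707, 0.708, 0.0, -0.0]
force: [-0.5, 0.7, -2.5]
width: 0.653
```

```bash
python3 chk.py 23
```

```text
43.9167 q [-0.29  0.38  1.1   0.    1.67 -0.29] tcp [ 0.6516 -0.1188  0.325 ] alpha 0.09 zax [-0.e+00  3.e-04 -1.e+00] F [-0.45  0.69 -2.49] w 0.653
 end 1 -0.015 435 [0.0673 0.0683 0.0702]
 end 1 -0.005 128 [0.0644 0.0649 0.0655]
 end -1 -0.015 515 [-0.0676 -0.0665 -0.0656]
 end -1 -0.005 465 [-0.0641 -0.0631 -0.0621]
 floor tool z [0.03120592] n 2637
```

View pics/w23.png

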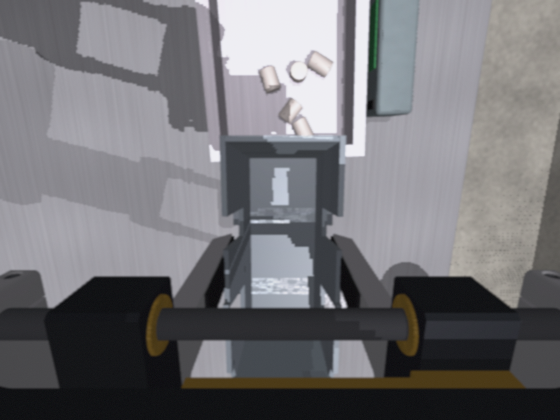

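View pics/s23.png

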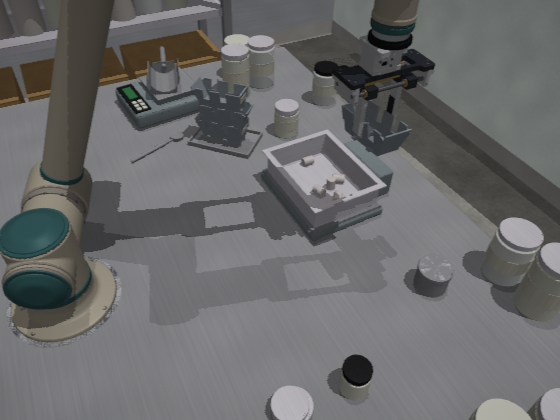

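Emit:
{"method": "apply_moves", "body": {
  "steps": [
    {"tx": 0, "ty": 0, "tz": 0, "rx": 3, "ry": 0, "rz": 0},
    {"tx": 0, "ty": 2, "tz": 0, "rx": 5.7, "ry": 0, "rz": 0},
    {"tx": 0, "ty": 5, "tz": 0, "rx": 5.7, "ry": 0, "rz": 0},
    {"tx": 0, "ty": 8, "tz": 0, "rx": 5.7, "ry": 0, "rz": 0},
    {"tx": 0, "ty": 11, "tz": 0, "rx": 5.7, "ry": 0, "rz": 0},
    {"tx": 0, "ty": 14, "tz": 0, "rx": 5.7, "ry": 0, "rz": 0},
    {"tx": 0, "ty": 17, "tz": 0, "rx": 5.7, "ry": 0, "rz": 0},
    {"tx": 0, "ty": 19, "tz": 0, "rx": 5.7, "ry": 0, "rz": 0},
    {"tx": 0, "ty": 20, "tz": 0, "rx": 5.7, "ry": 0, "rz": 0},
    {"tx": 0, "ty": 20, "tz": 0, "rx": 5.7, "ry": 0, "rz": 0},
    {"tx": 0, "ty": 20, "tz": 0, "rx": 5.7, "ry": 0, "rz": 0},
    {"tx": 0, "ty": 20, "tz": 0, "rx": 5.7, "ry": 0, "rz": 0},
    {"tx": 0, "ty": 20, "tz": 0, "rx": 5.7, "ry": 0, "rz": 0},
    {"tx": 0, "ty": 20, "tz": 0, "rx": 5.7, "ry": 0, "rz": 0},
    {"tx": 0, "ty": 20, "tz": 0, "rx": 5.7, "ry": 0, "rz": 0},
    {"tx": 0, "ty": 20, "tz": 0, "rx": 5.7, "ry": 0, "rz": 0},
    {"tx": 0, "ty": 20, "tz": 0, "rx": 5.7, "ry": 0, "rz": 0},
    {"tx": 0, "ty": 20, "tz": 0, "rx": 5.7, "ry": 0, "rz": 0},
    {"tx": 0, "ty": 20, "tz": 0, "rx": 5.7, "ry": 0, "rz": 0},
    {"tx": 0, "ty": 20, "tz": 0, "rx": 5.7, "ry": 0, "rz": 0}
  ]
}}

```text
t: 45.73
eef_pos: [0.6515, 0.08, 0.325]
tool_rot: [0.706, 0.706, 0.035, -0.035]
force: [0.1, 0.1, -1.8]
width: 0.655
```

```bash
cat > tote.py <<'E'
from inhand import *
# full in-hand tote model fit in world from wrist image; returns floor tilt and origin
def measure(fn,o,frontdir):
    """frontdir: +1 if tote front is along tool +x"""
    c=load(fn);P=cloud(c).reshape(-1,3);P=P[np.isfinite(P).all(1)]
    M=R.from_quat(o['tool_rot']).as_matrix()
    yaw=np.arctan2(M[1,0],M[0,0])+(0 if frontdir>0 else np.pi)
    ex=np.array([np.cos(yaw),np.sin(yaw),0]);ey=np.array([-np.sin(yaw),np.cos(yaw),0])
    D=P-o['eef_pos'];q=np.c_[D@ex,D@ey,D[:,2]]
    q=q[(abs(q[:,0])<.1)&(abs(q[:,1])<.035)&(abs(q[:,2])<.06)]
    F=q[(abs(q[:,1])<.018)&(q[:,0]>(-.055 if frontdir<0 else -.03))&(q[:,0]<(.03 if frontdir<0 else .055))&(q[:,2]<-.015)]
    A=np.c_[F[:,:2],np.ones(len(F))];w=np.ones(len(F),bool)
    for _ in range(6):
        s=np.linalg.lstsq(A[w],F[w,2],rcond=None)[0];r=F[:,2]-A@s;w=abs(r)<max(.0015,np.median(abs(r))*2)
    print('floor pitch/roll deg (+ = front up)',np.degrees(np.arctan(s[:2])).round(2),'inl',w.mean().round(2))
    th=np.arctan(s[0]);cc,ss=np.cos(th),np.sin(th)
    u=cc*q[:,0]+ss*q[:,2];v=-ss*q[:,0]+cc*q[:,2]
    v0=s[2]*cc-.008; h=v-v0;y=q[:,1]
    k=(abs(y)<.02)&(h>.025)&(h<.05)
    fr=k&(u>.03);re=k&(u<-.03)
    a=np.median(u[fr]-(.055+h[fr]*26/56-.0033)) if fr.sum()>5 else np.nan
    b=np.median(u[re]-(-.055-h[re]*9/56+.003)) if re.sum()>5 else np.nan
    print('u0 from front, rear',a,b,fr.sum(),re.sum(),'v0',v0)
    # lateral: side walls inner
    k=(h>.03)&(h<.05)&(u>-.05)&(u<.0)
    L=y[k&(y>.018)];Rr=y[k&(y<-.018)]
    hh=h[k&(y>.018)];h2=h[k&(y<-.018)]
    print('y0 approx',np.median(L-(.021+hh*.134)),np.median(Rr+(.021+h2*.134)))
    u0=np.nanmean([a,b]);off=ex*(cc*u0-ss*v0)+np.array([0,0,1])*(ss*u0+cc*v0)
    org=o['eef_pos']+off
    print('origin world',org.round(4),'TCP-origin',(-off).round(4),'facing',np.degrees(yaw).round(2))
E
cat > chk2.py <<'E'
from tote import *
import sys
tag=sys.argv[1];fd=int(sys.argv[2])
o=status.get_obs();M=R.from_quat(o['tool_rot']).as_matrix()
print(o['t'],'q',o['joint_positions'].round(2),'tcp',o['eef_pos'].round(4),'alpha',np.degrees(np.arctan2(M[1,1],M[0,1])).round(2),'zax',M[:,2].round(4),'F',o['force'].round(2),'w',round(o['width'],3))
for n in ('wrist','side','scene'): snap(n,n[0] +'x'+tag)
measure('wx'+tag,o,fd)
E
python3 chk2.py 24 -1
python3 - <<'E'
from tote import *
o=dict(tool_rot=[.385,.923,0.,0.],eef_pos=np.array([.5305,.3689,.1054]));measure('w10',o,-1)
o=dict(tool_rot=[.385,.923,0.,0.],eef_pos=np.array([.5144,.3841,.1574]));measure('w15',o,1)
E
```

```text
45.7333 q [-0.04  0.36  1.12  0.1   1.66 -0.03] tcp [0.6515 0.08   0.325 ] alpha 0.0 zax [ 1.000e-04  9.930e-02 -9.951e-01] F [ 0.08  0.06 -1.76] w 0.655
floor pitch/roll deg (+ = front up) [0.08 0.39] inl 0.98
u0 from front, rear -0.004509165453357389 -0.00448132120082978 2412 657 v0 -0.035939684924884224
y0 approx 0.0005188376894285224 0.00044938074192062485
origin world [0.6515 0.0844 0.2891] TCP-origin [ 0.     -0.0044  0.0359] facing 270.0
floor pitch/roll deg (+ = front up) [-0.01  0.07] inl 0.98
u0 from front, rear -0.009956107529812908 -0.009969104655779007 1646 493 v0 -0.034394851245641525
y0 approx -0.00029637213564109866 -0.000317349354170722
origin world [0.5235 0.376  0.071 ] TCP-origin [ 0.007  -0.0071  0.0344] facing 314.72
floor pitch/roll deg (+ = front up) [-0.02  0.01] inl 0.93
u0 from front, rear -0.010956506248487118 -0.010906144071181685 1300 2027 v0 -0.0351773235615971
y0 approx 0.0003035926056656306 0.0002773775985982739
origin world [0.5221 0.3763 0.1222] TCP-origin [-0.0077  0.0078  0.0352] facing 134.72
```

Emit:
{"method": "apply_moves", "body": {
  "steps": [
    {"tx": -1.5, "ty": 3.5, "tz": 0, "rx": 0, "ry": 0, "rz": 5},
    {"tx": -3, "ty": 7, "tz": 0, "rx": 0, "ry": 0, "rz": 10},
    {"tx": -4.5, "ty": 10.5, "tz": 0, "rx": 0, "ry": 0, "rz": 15},
    {"tx": -6, "ty": 14, "tz": 0, "rx": 0, "ry": 0, "rz": 20},
    {"tx": -7.5, "ty": 17.5, "tz": 0, "rx": 0, "ry": 0, "rz": 25},
    {"tx": -9, "ty": 21, "tz": 0, "rx": 0, "ry": 0, "rz": 30},
    {"tx": -10.5, "ty": 25, "tz": 0, "rx": 0, "ry": 0, "rz": 36},
    {"tx": -12.6, "ty": 29.2, "tz": 0, "rx": 0, "ry": 0, "rz": 42},
    {"tx": -12.6, "ty": 29.2, "tz": -2, "rx": 0, "ry": 0, "rz": 44.8},
    {"tx": -12.6, "ty": 29.2, "tz": -5, "rx": 0, "ry": 0, "rz": 44.8},
    {"tx": -12.6, "ty": 29.2, "tz": -8, "rx": 0, "ry": 0, "rz": 44.8},
    {"tx": -12.6, "ty": 29.2, "tz": -9.5, "rx": 0, "ry": 0, "rz": 44.8},
    {"tx": -12.6, "ty": 29.2, "tz": -10, "rx": 0, "ry": 0, "rz": 44.8},
    {"tx": -12.6, "ty": 29.2, "tz": -10, "rx": 0, "ry": 0, "rz": 44.8},
    {"tx": -12.6, "ty": 29.2, "tz": -10, "rx": 0, "ry": 0, "rz": 44.8},
    {"tx": -12.6, "ty": 29.2, "tz": -10, "rx": 0, "ry": 0, "rz": 44.8},
    {"tx": -12.6, "ty": 29.2, "tz": -10, "rx": 0, "ry": 0, "rz": 44.8},
    {"tx": -12.6, "ty": 29.2, "tz": -10, "rx": 0, "ry": 0, "rz": 44.8}
  ]
}}

```text
t: 47.38
eef_pos: [0.5262, 0.3722, 0.2264]
tool_rot: [0.384, 0.922, 0.02, -0.045]
force: [-1.1, 0.0, -1.1]
width: 0.654
```

```bash
python3 chk2.py 25 -1
python3 - <<'E'
from h import *
a=load('sx25')['frame'];b=load('cx25' if 0 else 'sx25')['frame']
cv2.imwrite('pics/p25.png',np.hstack([cv2.resize(a[30:150,170:290],(400,400),interpolation=2)]))
w=load('wx25')['frame'];cv2.imwrite('pics/w25.png',w)
E
ls pics | grep x25
```

```text
47.3833 q [ 0.45  0.39  1.32  0.09  1.46 -0.34] tcp [0.5262 0.3722 0.2264] alpha 44.79 zax [-0.0676  0.0718 -0.9951] F [-1.12  0.01 -1.12] w 0.654
floor pitch/roll deg (+ = front up) [0.15 0.48] inl 0.98
u0 from front, rear -0.004308787490567539 -0.004249121776136986 2411 654 v0 -0.03593051468129098
y0 approx -0.0001974409104906795 -0.00027079030694275065
origin world [0.5233 0.3751 0.1905] TCP-origin [ 0.0029 -0.003   0.0359] facing 314.8
sx25.npy
sx25.png
wx25.npy
wx25.png
```

View pics/w25.png

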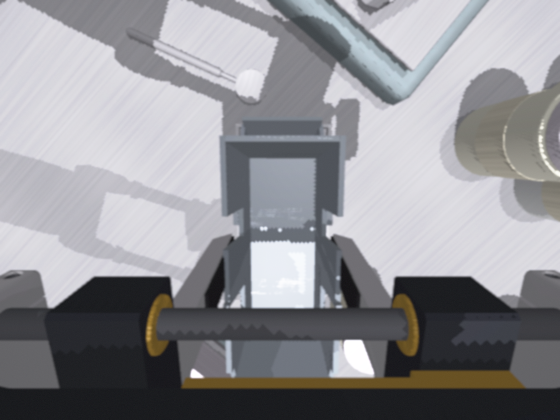

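View pics/sx25.png

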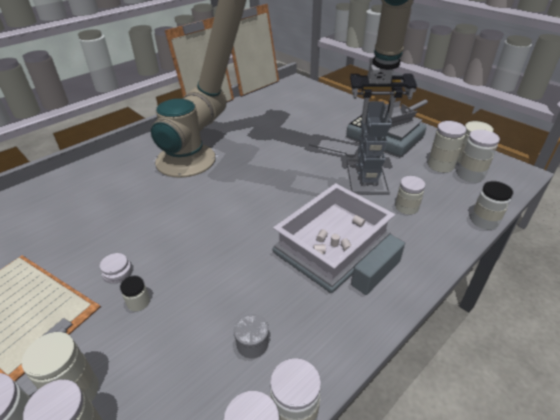

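Emit:
{"method": "apply_moves", "body": {
  "steps": [
    {"tx": -0.05, "ty": 0, "tz": -0.4, "rx": 0, "ry": 0, "rz": 0},
    {"tx": -0.05, "ty": 0, "tz": -0.8, "rx": 0, "ry": 0, "rz": 0},
    {"tx": -0.05, "ty": 0, "tz": -1.2, "rx": 0, "ry": 0, "rz": 0},
    {"tx": -0.05, "ty": 0, "tz": -1.5, "rx": 0, "ry": 0, "rz": 0},
    {"tx": -0.05, "ty": 0, "tz": -1.7, "rx": 0, "ry": 0, "rz": 0},
    {"tx": -0.05, "ty": 0, "tz": -1.75, "rx": 0, "ry": 0, "rz": 0},
    {"tx": -0.05, "ty": 0, "tz": -1.75, "rx": 0, "ry": 0, "rz": 0},
    {"tx": -0.05, "ty": 0, "tz": -1.75, "rx": 0, "ry": 0, "rz": 0},
    {"tx": -0.05, "ty": 0, "tz": -1.75, "rx": 0, "ry": 0, "rz": 0}
  ]
}}

```text
t: 48.28
eef_pos: [0.5248, 0.3717, 0.2093]
tool_rot: [0.384, 0.922, 0.019, -0.046]
force: [-1.5, -1.1, 8.3]
width: 0.655
```

```bash
sed -i "s/n\[0\] +'x'/n[:2]+'x'/; s/measure('wx'/measure('wrx'/" chk2.py; python3 chk2.py 26 -1
python3 - <<'E'
from h import *
a=load('six26')['frame'];b=load('scx26')['frame']
cv2.imwrite('pics/p26.png',np.hstack([cv2.resize(a[30:150,170:290],(400,400),interpolation=2),cv2.resize(b[90:210,310:430],(400,400),interpolation=2)]))
E
```

```text
48.2833 q [ 0.45  0.4   1.35  0.09  1.42 -0.34] tcp [0.5248 0.3717 0.2093] alpha 44.81 zax [-0.0691  0.0707 -0.9951] F [-1.47 -1.11  8.32] w 0.655
floor pitch/roll deg (+ = front up) [-0.03  0.29] inl 0.98
u0 from front, rear -0.004332089411063403 -0.0042947167708955805 2411 642 v0 -0.03587328013277931
y0 approx -0.00021826802881971114 -0.0002906752052493772
origin world [0.5218 0.3748 0.1734] TCP-origin [ 0.0031 -0.0031  0.0359] facing 314.81
```

View pics/p26.png

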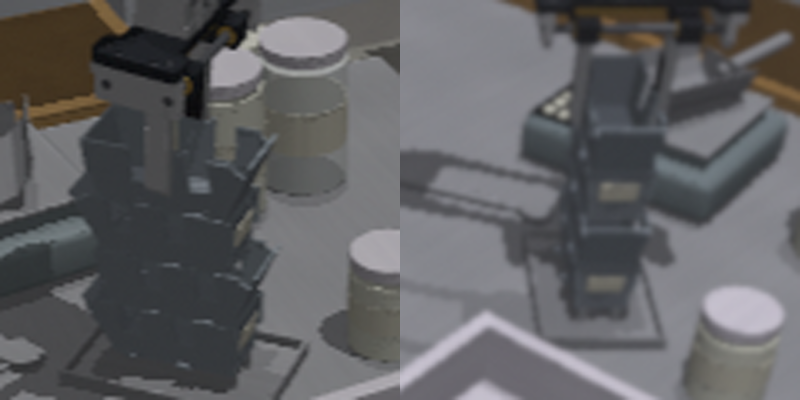

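Seated level at the expected height, with upward contact force. Release and back off along the tool axis.

Emit:
{"method": "apply_moves", "body": {
  "steps": [
    {"tx": 0, "ty": 0, "tz": 0, "rx": 0, "ry": 0, "rz": 0},
    {"tx": 0, "ty": 0, "tz": 0, "rx": 0, "ry": 0, "rz": 0},
    {"tx": 0, "ty": 0, "tz": 0, "rx": 0, "ry": 0, "rz": 0},
    {"tx": 0, "ty": 0, "tz": 0, "rx": 0, "ry": 0, "rz": 0},
    {"tx": 0, "ty": 0, "tz": 0, "rx": 0, "ry": 0, "rz": 0},
    {"tx": 0, "ty": 0, "tz": 0, "rx": 0, "ry": 0, "rz": 0},
    {"tx": 0, "ty": 0, "tz": 0, "rx": 0, "ry": 0, "rz": 0},
    {"tx": 0, "ty": 0, "tz": 0, "rx": 0, "ry": 0, "rz": 0}
  ],
  "gripper": 9.2
}}

```text
t: 49.1
eef_pos: [0.525, 0.372, 0.2073]
tool_rot: [0.384, 0.922, 0.019, -0.046]
force: [-0.4, 0.7, -0.4]
width: 0.983
```

Emit:
{"method": "apply_moves", "body": {
  "steps": [
    {"tx": 0.1, "ty": -0.1, "tz": 1.5, "rx": 0, "ry": 0, "rz": 0},
    {"tx": 0.3, "ty": -0.3, "tz": 4, "rx": 0, "ry": 0, "rz": 0},
    {"tx": 0.5, "ty": -0.5, "tz": 8, "rx": 0, "ry": 0, "rz": 0},
    {"tx": 0.6, "ty": -0.6, "tz": 10, "rx": 0, "ry": 0, "rz": 0},
    {"tx": 0.5, "ty": -3, "tz": 11, "rx": 0, "ry": 0, "rz": -7},
    {"tx": 0.5, "ty": -6, "tz": 12, "rx": 0, "ry": 0, "rz": -14},
    {"tx": 1, "ty": -9, "tz": 12, "rx": 0, "ry": 0, "rz": -21},
    {"tx": 1, "ty": -11, "tz": 12, "rx": 0, "ry": 0, "rz": -28},
    {"tx": 1, "ty": -12, "tz": 12, "rx": 0, "ry": 0, "rz": -35},
    {"tx": 1, "ty": -12, "tz": 12, "rx": 0, "ry": 0, "rz": -42},
    {"tx": 1, "ty": -12, "tz": 12, "rx": 0, "ry": 0, "rz": -44.8},
    {"tx": 1, "ty": -12, "tz": 12, "rx": 0, "ry": 0, "rz": -44.8},
    {"tx": 1, "ty": -12, "tz": 12, "rx": 0, "ry": 0, "rz": -44.8},
    {"tx": 1, "ty": -12, "tz": 12, "rx": 0, "ry": 0, "rz": -44.8}
  ]
}}

```text
t: 50.27
eef_pos: [0.535, 0.2521, 0.3274]
tool_rot: [0.706, 0.707, 0.035, -0.035]
force: [-0.0, 0.6, -0.2]
width: 0.978
```

```bash
python3 - <<'E'
from fit import *
o=status.get_obs();print(o['t'],o['joint_positions'].round(3),o['eef_pos'].round(4),o['force'],o['width'])
for n in ['wrist','side','scene']: snap(n,n+'27')
P=pts(['wrist27']);print(fit_tote(P,(.523,.3765),.173))
P=pts(['side27','scene27']);print(fit_tote(P,(.523,.3765),.173))
b=load('scene27')['frame'];a=load('side27')['frame']
cv2.imwrite('pics/p27.png',np.hstack([cv2.resize(a[40:140,180:280],(400,400),interpolation=2),cv2.resize(b[100:200,320:420],(400,400),interpolation=2)]))
E
```

```text
50.2667 [0.261 0.24  1.298 0.096 1.578 0.262] [0.535  0.2521 0.3274] [-0.00470751  0.55552829 -0.16938423] 0.9778144293259382
(array([0.5222515 , 0.37766927]), np.float64(-45.04687948671188), 2980, np.float64(0.0015481049919742161), np.float64(0.5746050321825629), np.float64(0.2147454651843183))
(array([0.52098133, 0.37833205]), np.float64(-44.93977224040023), 615, np.float64(0.001766161994084324), np.float64(0.1896551724137931), np.float64(0.5028735632183908))
```

View pics/p27.png

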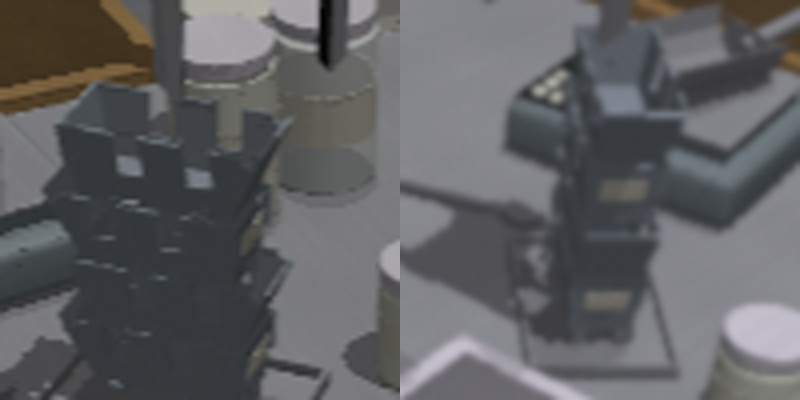

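View pics/wrist27.png

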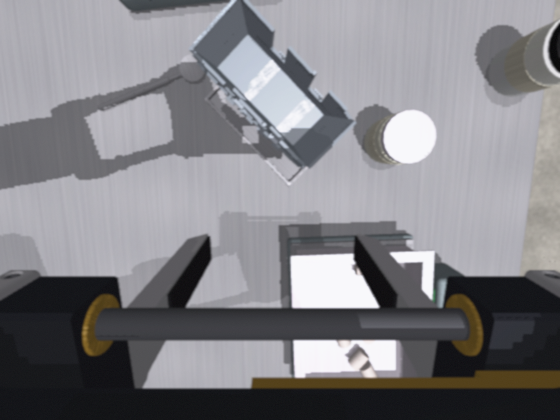

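View pics/side27.png

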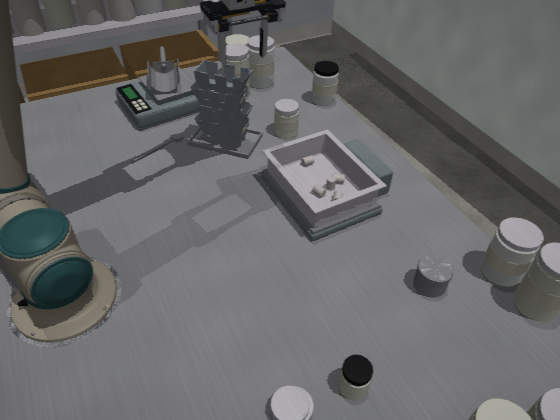

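```bash
python3 - <<'E'
from fit import *
P=pts(['wrist27']);o=np.array([.5222,.3765]);f=np.radians(-45.1)
e=np.array([np.cos(f),np.sin(f)]);n=np.array([-e[1],e[0]])
D=P[:,:2]-o;u=D@e;v=D@n
m=(u>-.045)&(u<.045)&(abs(v)<.018)&(P[:,2]>.16)&(P[:,2]<.2)
X=np.c_[u,v,np.ones(len(u))][m];z=P[m,2];w=np.ones(len(z),bool)
for _ in range(6):
    s=np.linalg.lstsq(X[w],z[w],rcond=None)[0];r=z-X@s;w=abs(r)<.0015
print('floor plane',s,np.degrees(np.arctan(s[:2])),w.mean(),len(z),'expected z .181')
for a,b in [((u>-.07)&(u<-.055)),0] and [((u>-.068)&(u<-.056)&(abs(v)<.025),'rear rim'),((u>.074)&(u<.086)&(abs(v)<.025),'front rim'),((abs(u-.01)<.01)&(v>.025)&(v<.036),'left'),((abs(u-.01)<.01)&(v<-.025)&(v>-.036),'right')]:
    k=a&(P[:,2]>.19)&(P[:,2]<.26);print(b,k.sum(),np.percentile(P[k,2],[50,90,98]) if k.sum() else None)
E
```

```text
floor plane [0.0011888  0.00351697 0.18168137] [0.06811342 0.20150674] 0.9504587155963303 3270 expected z .181
rear rim 1617 [0.21633852 0.22953981 0.23061556]
front rim 409 [0.22939882 0.23113096 0.23182208]
left 442 [0.21742812 0.23017439 0.23100383]
right 115 [0.22932977 0.23047005 0.23133144]
```

Emit:
{"method": "apply_moves", "body": {
  "steps": [
    {"tx": 1, "ty": -3, "tz": 1, "rx": 0, "ry": 0, "rz": 0},
    {"tx": 2, "ty": -6, "tz": 2, "rx": 0, "ry": 0, "rz": 0},
    {"tx": 3, "ty": -9, "tz": 2, "rx": 0, "ry": 0, "rz": 0},
    {"tx": 4, "ty": -12, "tz": 2, "rx": 0, "ry": 0, "rz": 0},
    {"tx": 5, "ty": -15, "tz": 2, "rx": 0, "ry": 0, "rz": 0},
    {"tx": 6, "ty": -18, "tz": 2, "rx": 0, "ry": 0, "rz": 0},
    {"tx": 7, "ty": -21, "tz": 2, "rx": 0, "ry": 0, "rz": 0},
    {"tx": 8, "ty": -24, "tz": 2, "rx": 0, "ry": 0, "rz": 0},
    {"tx": 9, "ty": -27, "tz": 2, "rx": 0, "ry": 0, "rz": 0},
    {"tx": 10, "ty": -30, "tz": 2, "rx": 0, "ry": 0, "rz": 0},
    {"tx": 11, "ty": -33, "tz": 2, "rx": 0, "ry": 0, "rz": 0},
    {"tx": 11, "ty": -35, "tz": 2, "rx": 0, "ry": 0, "rz": 0},
    {"tx": 11, "ty": -35, "tz": 2, "rx": 0, "ry": 0, "rz": 0},
    {"tx": 11, "ty": -35, "tz": 2, "rx": 0, "ry": 0, "rz": 0},
    {"tx": 11, "ty": -35, "tz": 2, "rx": 0, "ry": 0, "rz": 0}
  ]
}}

```text
t: 51.67
eef_pos: [0.645, -0.0971, 0.3474]
tool_rot: [0.706, 0.706, 0.035, -0.036]
force: [0.4, 0.8, -0.4]
width: 0.981
```

```bash
python3 - <<'E'
from fit import *
for n in ['wrist','side','scene']: snap(n,n+'28')
P=pts(['side28','scene28']);print(fit_tote(P,(.523,.3765),.173))
E
```

```text
(array([0.52190415, 0.37863391]), np.float64(-44.96777456848085), 653, np.float64(0.0016458355821808018), np.float64(0.1444141689373297), np.float64(0.4659400544959128))
```

View pics/wrist28.png

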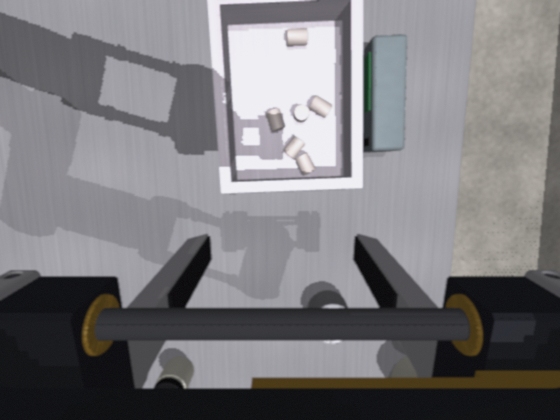

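View pics/scene28.png

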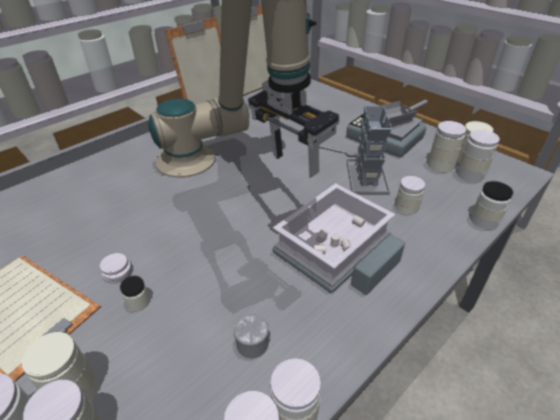

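The wrist picture shows all six cylinders in the pan, at pixels (297,37), (275,119), (300,112), (320,105), (293,147) and (305,162). The scene picture shows the stack standing at about (372,150) and the arm clear of everything.

```bash
python3 -c "
from workcell import bot
print(bot.job_done())"
```

```text
the job is handed in; nothing more can be done
None
```

I emptied both loaded totes into the pan and built them and the one loose empty tote into an alternating stack on the drying-stand tote. I handed the job in after about 52 s of robot time.

- **First tote (2 cylinders):** it emptied in one tip and weighed about 1.5 N held level, so it was empty. It sits on the first level.
- **Loose empty tote:** it sits on the second level.
- **Second tote (4 cylinders):** three jammed on the first tip and a short shake freed them. The force readings afterwards were noisy (1.1, 2.5, 1.8 and 1.1 N), so I also relied on the pictures, which showed the tote empty and the cylinders in the pan. It sits on the third level.

**Last checks:**
- **Pan:** all six cylinders are there in the final wrist picture.
- **Top tote:** it is level within 0.3° and about 154 mm above the base tote (153 mm expected). It is about 1 to 2 mm from straight above the base.
- **Lower levels:** they measured within about 2 mm when placed.
- **Bystanders:** I saw none of the jars, lids, tin or spoon moved, but did not measure them again.

**Did not go to plan:** the second tote slipped about 6 mm and tilted 5.7° in the grip while being poured and shaken. I re-levelled it before stacking. It also shifted 2 to 3 mm when I let go.

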